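# Lay a vacuum manifold bar in its V-cradle and roll its ports up

### The job

Take the aluminium manifold bar from the desk, lay it in the two V notches of the cradle stand so that its thin middle part lies fully down in both notches, and let go of it there. Then take it again and roll it in the notches, in as many goes as it needs, until the flats with the round port holes face straight up, and leave it resting there. Do not push over or shift the bottles and the flask.

Things in the scene. Friction and masses are not known exactly. Their poses are not given: they have to be found in the camera images.
- bar: The manifold bar, aluminium, 180 mm long, 0.26 to 0.49 kg: a plain round tube 34 mm in diameter, 120 mm of it free to grip, with a round head 46 mm in diameter and 30 mm long at each end. Both ends are alike; it may lie in the cradle either way round. Origin: its centre, on its axis. At the start it lies flat on the desk at any yaw, its axis 20 mm above the desk.
- bar_centre (a point): Centre of the bar, on its axis half-way along. x runs along the bar, z points out of the port flats: straight up when the job is done. At the start the ports face sideways and a little down, 100 degrees of roll from straight up.
- port (a point): Centre of the port hole in one head (the other head has one alike, 150 mm away, facing the same way): a brass-rimmed dark round hole, 19 mm across, in a flat 27 mm wide and 18.5 mm from the bar's axis. Each head also has a plain foot flat, 20 mm from the axis, 80 degrees round from the port flat, on which the bar lies at the start.
- cradle (a point): Where the bar's centre belongs: on the axis of a bar lying in the notches, half-way between them, 100 mm above the desk. x runs along the notches, z up. The bar's tube lies in both notches, its heads outside the plates, with 9 mm of play each way along x; friction holds it at any roll angle.
- stand: The cradle stand, steel, fixed to the desk. Origin: centre of its underside; x along the notches. A base plate 126 (x) x 80 x 12 mm and two upright plates 12 mm thick and 68 mm wide, 45 mm either side of the middle (78 mm clear between them, open down to the base plate). Each has a 90 degree V notch, 44 mm wide at the plate's top edge, which is 98 mm above the desk.
- white_bottle: White plastic bottle with a screw cap, 71 mm in diameter, 161 mm tall, standing; a bystander. Origin at the centre of its underside.
- flask: Small clear glass flask, 73 mm in diameter, 121 mm tall, standing; a bystander. Origin at the centre of its underside.
- clear_bottle: Clear plastic bottle, 60 mm wide, 214 mm tall, standing; a bystander. Origin at the centre of its underside.

How it is judged:
By the outcome, as a careful person would: the job done as asked, in the order asked, and still so for the second after the job is handed in, with the robot touching nothing.
It also fails if it takes over 45 s, if anything falls off the work surface, if the arm or the gripper's body presses on something with over 40 N, if the wrist force passes 120 N, or if a joint passes its speed limit or range.

### The arm

A 6-joint arm with a two-finger parallel gripper is mounted at the origin on a cart in front of the work surface, level with it; the furniture and walls round the work are solid. World frame = base frame: x ahead of the robot, y to its left, z up, the work surface at z = 0. Lengths are in m, angles in rad, forces in N, time in s.
With the tool pointing down it reaches from about 0.375 to 0.975 m from the base axis. Payload 3.8 kg.
Tool frame: the origin (TCP) lies at the very end of the fingers, on their centre line; the grasp point (between the pads) lies 19 mm behind it; z points along the fingers, y is the direction in which the jaws open and shut (so a half turn about z gives the same grasp; the last joint's range is limited). The gripper opens to 85 mm and grips with 20 to 120 N. Pads are 22 mm wide; open, the fingers measure 114 mm over their backs; the gripper's body (76 mm by 85 mm) begins 54 mm behind the grasp point. The pads swing forward as they close: fully open they stand 13 mm farther back than shut.
Start: joints at [1.176, 0.264, 1.604, -0, 1.274, -0.037], TCP at [0.236, 0.632, 0.231] pointing down, gripper open.
Joint ranges: [-2.63, 2.63], [-0.94, 2.18], [0.31, 2.57], [-1.31, 4.45], [0, 2.66], [-2.55, 2.55]. Speed limits (rad/s): [2.57, 2.57, 3.14, 3.14, 3.14, 3.14].

### API

Orientations are given as a rotation vector (axis times angle).
In Python, from workcell import bot, viewer gives the robot as it stands.
- The arm moves only by the tool jog_arm, never from a script. Its argument "motion" is a list of rows, each an object of numbers: "dx", "dy", "dz": the shift along the world's x, y, z in cm; "turn": the turn about the world's z in rad. A call has 1 to 12 rows; each row shifts and turns the commanded pose from where the row before left it; what a row does not reach is not made up. A row lasts 1/12 s, in which the tool goes at most 41.7 mm and 7.16 degrees, less where a joint would pass 70% of its speed; a pose out of reach is approached as far as the arm can. A call is refused whole if a number of a shift passes 4.17 or a number of a turn 0.125, either way. A call with a gripper value outside its range is refused whole. "fingers" is the finger opening in cm, from 0 to 8.54, set as the call begins (left out, the last holds). The fingers move at their own pace and stop on an object; "grip_force" is the grip in N (left out, the last holds). Time passes only in rows, so rows that do not move let the fingers close. It gives the time, the measured TCP pose, the force and the opening at its end, in the units of the state.
- bot.read_state(): the state, without advancing time (a new reading comes with each control period).
- viewer.read_camera(name): name is "side" or "top"; returns (picture, depth): 384x512x3 uint8, red, green, blue; 384x512 float32, m along the optical axis (not along the pixel's ray), 0 where there is no reading.
- viewer.camera_info(name): a dict with "vertical_fov" (degrees; the focal length in pixels is half the picture's height over the tangent of half this angle, whatever the lens; pixels are square), "cx", "cy" (the principal point, pixels), "R" (3x3) and "t" (3): a world point X has camera coordinates R X + t. Camera axes: x right, y down, z forward; pixel columns grow to the right and rows downward; lengths in m; the calibration is good to about 2 mm. A picture is of the moment at which its call begins. camera_info takes no time and is no camera call.
- bot.finish_job(): hands the job in, once; it reports no verdict.
The state is a dict: "time": time; "q": joint angles; "joint_vel": joint speeds; "joint_torque": joint torques, N m; "tool_pos": TCP position; "tcp_rot": TCP orientation; "wrist_force": force on the tool from outside, world axes, zero at the start; "torque": the same for the moment, N m; "width": opening from 0.0 (shut) to 1.0 (fully open).
Only numpy, scipy, OpenCV 4.12 (cv2) and the standard library are available. Lean on these libraries where they do the work, as an engineer would, in place of code of your own. Each camera call takes 0.05 s, during which the arm holds its last target. There are 200 camera calls.

## Working session

There is one attempt and no reset: what is moved stays moved. The work goes in short steps, Python scripts to look and compute and a tool call to move; the robot and the scene stay as the last step left them, time stands still between calls to the robot, and variables do not carry over. Pictures are saved under pics/ and viewed, about 8 in all and at most 12, crops included, and the job is handed in when it is done.

Besides the shell and the picture viewer there is one more tool, called by a JSON object that holds its "fn" and its "kwargs". jog_arm: Moves the arm, as the interface text tells. Its arguments: {"type":"object","properties":{"motion":{"type":"array"},"fingers":{"type":"number"},"grip_force":{"type":"number"}},"required":["motion"]}

```bash
mkdir -p pics; ls
cat > h.py <<'E'
import numpy as np, cv2
from workcell import bot, viewer
def look(n,f=None):
    im,d=viewer.read_camera(n)
    if f: cv2.imwrite('pics/'+f,cv2.cvtColor(im,cv2.COLOR_RGB2BGR))
    return im,d
def cam(n):
    c=viewer.camera_info(n); R=np.array(c['R']);t=np.array(c['t'])
    return 192/np.tan(np.radians(c['vertical_fov'])/2),c['cx'],c['cy'],R,t
def ray(n,u,v):
    f,cx,cy,R,t=cam(n); return -R.T@t, R.T@np.array([(u-cx)/f,(v-cy)/f,1])
def onz(n,u,v,z):
    o,d=ray(n,u,v); return o+d*(z-o[2])/d[2]
def cloud(n,d):
    f,cx,cy,R,t=cam(n); v,u=np.mgrid[:384,:512]
    P=np.stack([(u-cx)/f*d,(v-cy)/f*d,d],-1)
    return (P-t)@R
def proj(n,X):
    f,cx,cy,R,t=cam(n); p=R@np.array(X)+t; return p[:2]/p[2]*f+[cx,cy]
E
python3 - <<'E'
from h import *
for n in('top','side'):
    im,d=look(n,n+'1.png'); np.save(n+'d.npy',d)
    print(n,viewer.camera_info(n), (d>0).mean())
print(bot.read_state())
a=[cv2.imread(f'pics/{n}1.png') for n in('top','side')]
cv2.imwrite('pics/both.png',cv2.resize(np.vstack(a),None,fx=.78,fy=.78))
E
```

```text
pics
top {'vertical_fov': 43.5286462245938, 'cx': 262.590244697728, 'cy': 184.48041518360012, 'R': array([[-0.00930566, -0.99995034,  0.00356742],
       [-0.97930115,  0.00839201, -0.2022346 ],
       [ 0.20219462, -0.0053755 , -0.97933061]]), 't': array([-0.1607654 ,  0.46179276,  1.26226588])} 0.9959259033203125
side {'vertical_fov': 48.67001493524514, 'cx': 250.26845018256392, 'cy': 188.31567707666346, 'R': array([[ 0.16145528, -0.98676908, -0.01479764],
       [-0.84126026, -0.12977683, -0.52482297],
       [ 0.51595869,  0.09718411, -0.85108277]]), 't': array([-0.20528199,  0.42560028,  1.04799144])} 0.9958394368489584
{'time': 0.1, 'q': array([ 1.17609767e+00,  2.64674083e-01,  1.60527042e+00, -2.42806596e-05,
        1.27373936e+00, -3.69063323e-02]), 'joint_vel': array([-0.00059111, -0.00169446, -0.00371851,  0.00013033,  0.00277746,
        0.00078655]), 'joint_torque': array([ 4.93894586e-04, -5.16708720e+01, -3.68588948e+01, -6.77217531e-05,
        6.35251476e-03,  7.58611307e-08]), 'tool_pos': array([0.23613776, 0.63161164, 0.23007126]), 'tcp_rot': array([-0.55893891, -3.09103711,  0.00321603]), 'wrist_force': array([ 0.05188943, -0.36234576, -1.25763276]), 'torque': array([-0.02427658,  0.03018084, -0.00571061]), 'width': 1.0026025468184203}
```

View pics/top1.png

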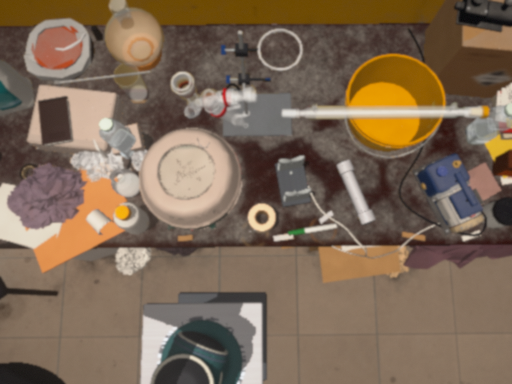

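View pics/side1.png

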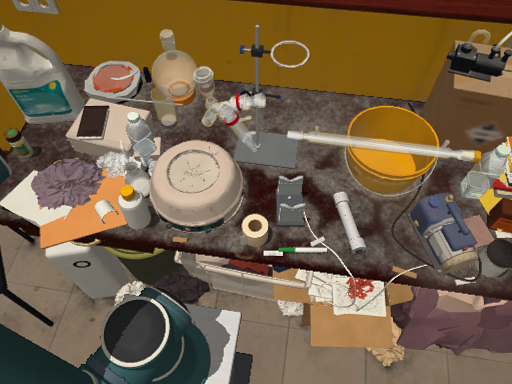

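The top view shows the bar at about (356,191), running (345,163) to (368,220), with the stand at about (292,180). The side view shows the bar at (348,222) and the stand at (290,200). The bottles and flask are on the left, around (110–150,130–215).

Run:
```python
from h import *
for n in('top','side'):
    print(n,'origin',proj(n,[0,0,0]),'tcp',proj(n,[.236,.632,.231]),'cam',ray(n,0,0)[0])
d=np.load('topd.npy');P=cloud('top',d)
im=cv2.imread('pics/top1.png'); hsv=cv2.cvtColor(im,cv2.COLOR_BGR2HSV)
print('desk z',np.round(P[232,330],3),P[150,320])
# bar: height mask in window
w=np.zeros(d.shape,bool);w[150:232,330:385]=1
m=w&(P[...,2]>.012)&(hsv[...,2]>110)
n_,lab,st,_=cv2.connectedComponentsWithStats(m.astype(np.uint8));k=1+st[1:,4].argmax();m=lab==k
r=cv2.minAreaRect(np.argwhere(m)[:,::-1].astype(np.float32));print(r,st[k])
c=cv2.boxPoints(r); print(np.round([onz('top',*q,.025) for q in c],4))
q=P[m];print('bar cloud',q.mean(0),np.percentile(q[:,2],[5,50,95]))
w[:]=0;w[145:215,265:318]=1
s=w&(P[...,2]>.06)
print('plates',s.sum()); q=P[s]; print(q.min(0),q.max(0),q.mean(0))
r=cv2.minAreaRect(q[:,:2].astype(np.float32));print(r)
tops=np.argwhere(w&(P[...,2]>.085));print(tops[:,::-1].min(0),tops[:,::-1].max(0))
a=cv2.resize(im[145:235,255:395],None,fx=5,fy=5,interpolation=cv2.INTER_CUBIC)
b=cv2.imread('pics/side1.png')[165:265,260:390]
b=cv2.resize(b,None,fx=5,fy=5,interpolation=cv2.INTER_CUBIC)
cv2.imwrite('pics/a.png',a);cv2.imwrite('pics/b.png',b)
```

```text
top origin [201.34127973 360.41583891] tcp [-90.89116917 268.72828819] cam [ 0.19551478 -0.15784747  1.3301396 ]
side origin [167.10877046 360.72624306] tcp [-75.64736627 198.08607472] cam [-0.14953582 -0.24918097  1.11225457]
desk z [ 0.334 -0.35   0.003] [ 0.57009038 -0.33091567 -0.00138915]
((355.1029357910156, 191.8893280029297), (66.3084716796875, 15.473708152770996), 66.54096984863281) [337 160  38  65 871]
[[ 0.5201 -0.3675  0.025 ]
 [ 0.5376 -0.408   0.025 ]
 [ 0.3654 -0.4724  0.025 ]
 [ 0.3489 -0.4327  0.025 ]]
bar cloud [ 0.43862854 -0.41672898  0.04101004] [0.02332803 0.0338638  0.04211162]
plates 391
[ 0.19551478 -0.2885459   0.06008882] [ 0.52916444 -0.15784747  1.3301396 ] [ 0.45535154 -0.23766934  0.12370136]
((0.36331766843795776, -0.21221978962421417), (0.10400505363941193, 0.3527834713459015), 71.94962310791016)
[267 155] [310 214]
```

View pics/a.png

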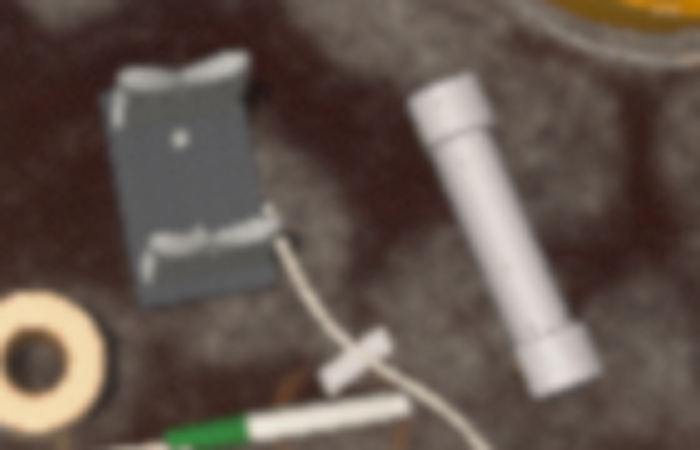

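View pics/b.png

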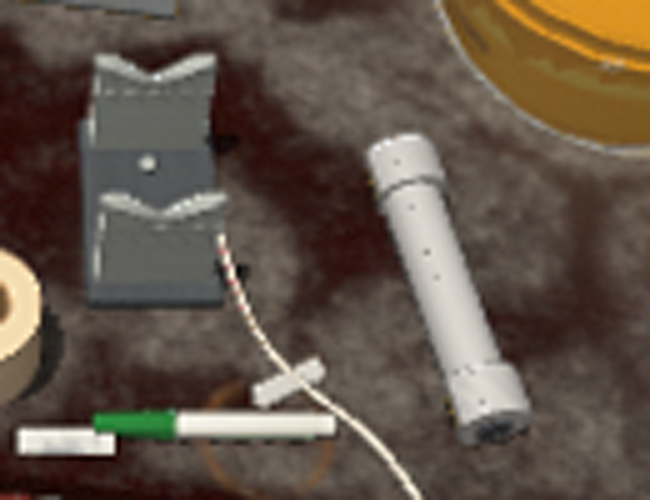

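The crops show port brass on the bar's left (+y) side. The stand's plate tops run (118,78)–(248,62) and (145,240)–(278,228) in crop a.

Run:
```python
from h import *
from scipy.spatial.transform import Rotation as Ro
im=cv2.imread('pics/top1.png')
def A(x,y,z): return onz('top',255+(x+.5)/5-.5,145+(y+.5)/5-.5,z)
def B(x,y,z): return onz('side',260+(x+.5)/5-.5,165+(y+.5)/5-.5,z)
print('top plates far L,R near L,R'); 
for p in [(118,72),(250,58),(148,240),(282,225)]: print(A(*p,.098).round(4))
print('side');
for p in [(98,60),(216,60),(102,198),(226,198)]: print(B(*p,.098).round(4))
print('base near corners top',A(138,303,.012),A(275,285,.012),'side',B(88,302,.012),B(222,302,.012))
print('bolt',A(180,138,.014),B(148,162,.014))
print('bar ends top',A(447,78,.02),A(568,388,.02),'side axis',B(398,140,.02),B(497,430,.02))
s=bot.read_state();print(Ro.from_rotvec(s['tcp_rot']).as_matrix().round(3))
for n in['top','side']:
    P=cloud(n,np.load(n+'d.npy'))
    w=np.zeros((384,512),bool)
    if n=='top': w[152:208,274:312]=1
    else: w[172:230,276:308]=1
    k=w&(P[...,2]>.08)&(P[...,2]<.105); q=P[k]; print(n,len(q),q.mean(0))
    r=cv2.minAreaRect(q[:,:2].astype(np.float32));print(r)
    # max height in region along the route
    X=P.reshape(-1,3); 
    g=(X[:,0]>.3)&(X[:,0]<.7)&(X[:,1]>-.5)&(X[:,1]<.6)&(X[:,2]<.8); print('max z on route',np.sort(X[g,2])[-30:][::10])
```

```text
top plates far L,R near L,R
[ 0.5184 -0.2065  0.098 ]
[ 0.5254 -0.2766  0.098 ]
[ 0.4278 -0.2208  0.098 ]
[ 0.4352 -0.2909  0.098 ]
side
[ 0.5167 -0.2086  0.098 ]
[ 0.5269 -0.275   0.098 ]
[ 0.4273 -0.2222  0.098 ]
[ 0.4377 -0.2892  0.098 ]
base near corners top [ 0.40849652 -0.21894299  0.012     ] [ 0.41795735 -0.29528452  0.012     ] side [ 0.40650437 -0.22052409  0.012     ] [ 0.41840966 -0.29684955  0.012     ]
bolt [ 0.50180762 -0.24410431  0.014     ] [ 0.50388309 -0.24404064  0.014     ]
bar ends top [ 0.53378292 -0.39467807  0.02      ] [ 0.35801527 -0.45338206  0.02      ] side axis [ 0.53835383 -0.39002859  0.02      ] [ 0.35903013 -0.45381084  0.02      ]
[[-0.937  0.35  -0.001]
 [ 0.35   0.937 -0.002]
 [ 0.    -0.002 -1.   ]]
top 231 [ 0.47397181 -0.24825416  0.0908263 ]
((0.4738248288631439, -0.2483835220336914), (0.10219942778348923, 0.06765905022621155), 9.58056640625)
max z on route [0.45801202 0.4672843  0.47052958]
side 236 [ 0.47304196 -0.24912001  0.09035037]
((0.4753236174583435, -0.24897339940071106), (0.10541316121816635, 0.06824512034654617), 9.192185401916504)
max z on route [0.45880062 0.46372219 0.46965179]
```

{"fn": "jog_arm", "kwargs": {"motion": [{"dz": 3},{"dz": 4},{"dz": 4},{"dz": 3}]}}

```text
validation failed for argument at $.mo...
```

{"fn": "jog_arm", "kwargs": {"motion": [{"dx": 0,"dy": 0,"dz": 3.5,"turn": 0},{"dx": 0,"dy": 0,"dz": 3.5,"turn": 0},{"dx": 0,"dy": 0,"dz": 3.5,"turn": 0},{"dx": 0,"dy": 0,"dz": 3.5,"turn": 0},{"dx": 2,"dy": -3,"dz": 0,"turn": -0.11},{"dx": 2,"dy": -3,"dz": 0,"turn": -0.11},{"dx": 2,"dy": -3,"dz": 0,"turn": -0.11},{"dx": 2,"dy": -3,"dz": 0,"turn": -0.11},{"dx": 2,"dy": -3,"dz": 0,"turn": -0.11},{"dx": 2,"dy": -3,"dz": 0,"turn": -0.11},{"dx": 2,"dy": -3,"dz": 0,"turn": -0.11},{"dx": 2,"dy": -3,"dz": 0,"turn": -0.11}], "fingers": 8.5}}

```text
time: 1.1
tool_pos: [0.3968, 0.3905, 0.3708]
tcp_rot: [-1.829, -2.554, 0.001]
wrist_force: [0.8, 0.7, 0.8]
width: 0.995
```

{"fn": "jog_arm", "kwargs": {"motion": [{"dx": 0.9,"dy": -3.4,"dz": 0,"turn": -0.12},{"dx": 0.9,"dy": -3.4,"dz": 0,"turn": -0.12},{"dx": 0.9,"dy": -3.4,"dz": 0,"turn": -0.12},{"dx": 0.9,"dy": -3.4,"dz": 0,"turn": -0.12},{"dx": 0.9,"dy": -3.4,"dz": 0,"turn": -0.12},{"dx": 0.9,"dy": -3.4,"dz": 0,"turn": -0.12},{"dx": 0.9,"dy": -3.4,"dz": 0,"turn": -0.12},{"dx": 0.9,"dy": -3.4,"dz": 0,"turn": -0.12},{"dx": 0.9,"dy": -3.4,"dz": 0,"turn": -0.12},{"dx": 0.9,"dy": -3.4,"dz": 0,"turn": -0.12},{"dx": 0.9,"dy": -3.4,"dz": 0,"turn": -0.12},{"dx": 0.9,"dy": -3.4,"dz": 0,"turn": -0.12}]}}

```text
time: 2.1
tool_pos: [0.5042, -0.0175, 0.3709]
tcp_rot: [-3.059, -0.713, 0.001]
wrist_force: [1.0, 1.4, 0.1]
width: 0.997
```

{"fn": "jog_arm", "kwargs": {"motion": [{"dx": -0.5,"dy": -3.4,"dz": 0,"turn": -0.12},{"dx": -0.5,"dy": -3.4,"dz": 0,"turn": 0},{"dx": -0.5,"dy": -3.4,"dz": 0,"turn": 0},{"dx": -0.5,"dy": -3.4,"dz": 0,"turn": 0},{"dx": -0.5,"dy": -3.4,"dz": 0,"turn": 0},{"dx": -0.5,"dy": -3.4,"dz": 0,"turn": 0},{"dx": -0.5,"dy": -3.4,"dz": 0,"turn": 0},{"dx": -0.5,"dy": -3.4,"dz": -1,"turn": 0},{"dx": -0.5,"dy": -3.4,"dz": -2,"turn": 0},{"dx": -0.5,"dy": -3.4,"dz": -2,"turn": 0},{"dx": -0.5,"dy": -3.3,"dz": -2,"turn": 0},{"dx": -0.5,"dy": -3.2,"dz": -2,"turn": 0}]}}

```text
time: 3.1
tool_pos: [0.4435, -0.4223, 0.2798]
tcp_rot: [-3.095, -0.537, 0.0]
wrist_force: [0.9, -0.1, -0.0]
width: 0.998
```

Run:
```python
from h import *
from scipy.spatial.transform import Rotation as Ro
s=bot.read_state();M=Ro.from_rotvec(s['tcp_rot']).as_matrix();print(s['tool_pos'],np.degrees(np.arctan2(M[1,1],M[0,1])),s['q'].round(2))
a,d=look('side','s2.png'); b,_=look('top','t2.png')
A=cv2.imread('pics/s2.png')[110:270,230:430];B=cv2.imread('pics/t2.png')[100:260,230:430]
cv2.imwrite('pics/ab2.png',cv2.resize(np.hstack([A,B]),None,fx=2,fy=2))
```

```text
[ 0.44354542 -0.42229854  0.27984106] -70.32583586905815 [-0.8   0.12  1.68  0.    1.34  0.43]
```

View pics/ab2.png

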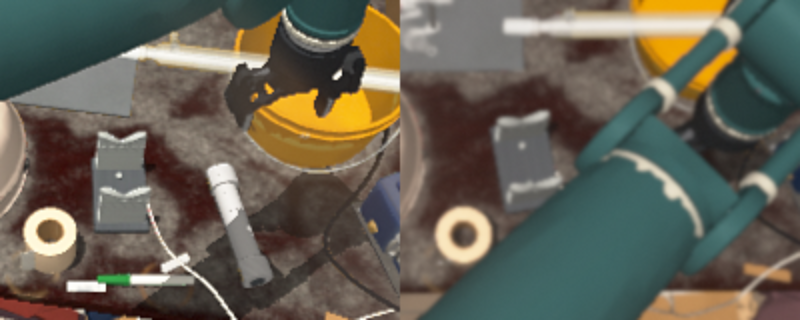

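The side view shows the gripper above and behind the bar with nothing in the way. The top view is blocked by the arm. Descending.

{"fn": "jog_arm", "kwargs": {"motion": [{"dx": 0.2,"dy": 0,"dz": -3,"turn": 0},{"dx": 0,"dy": 0,"dz": -3,"turn": 0},{"dx": 0,"dy": 0,"dz": -3,"turn": 0},{"dx": 0,"dy": 0,"dz": -3,"turn": 0},{"dx": 0,"dy": 0,"dz": -3,"turn": 0},{"dx": 0,"dy": 0,"dz": -3,"turn": 0},{"dx": 0,"dy": 0,"dz": -2,"turn": 0},{"dx": 0,"dy": 0,"dz": -2,"turn": 0},{"dx": 0,"dy": 0,"dz": -2,"turn": 0},{"dx": 0,"dy": 0,"dz": -1.5,"turn": 0},{"dx": 0,"dy": 0,"dz": 0,"turn": 0}]}}

```text
time: 4.12
tool_pos: [0.4444, -0.4177, 0.0227]
tcp_rot: [-3.089, -0.537, 0.006]
wrist_force: [-0.7, 1.3, -0.1]
width: 0.996
```

Run:
```python
from h import *
s=bot.read_state();print(s['tool_pos'],s['wrist_force'].round(1))
a,d=look('side','s3.png')
A=cv2.imread('pics/s3.png')[140:270,270:430]
cv2.imwrite('pics/a3.png',cv2.resize(A,None,fx=4,fy=4))
```

```text
[ 0.44443784 -0.41766746  0.02267049] [-0.7  1.3 -0.1]
```

View pics/a3.png

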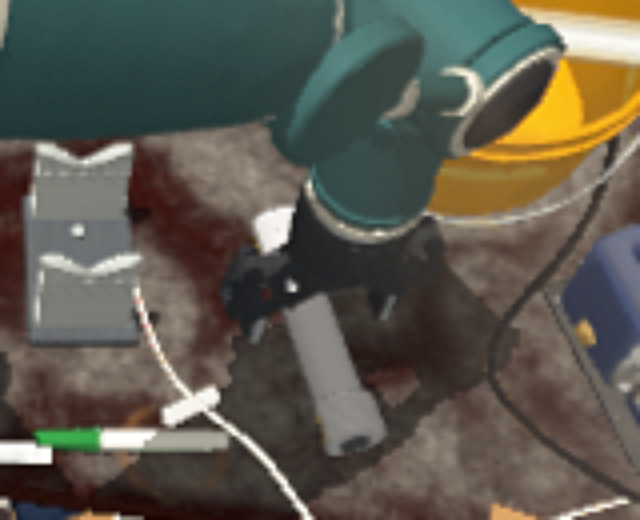

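The bar lies between the open fingers, at (258,325) and (385,305) in the crop, and close to centred.

{"fn": "jog_arm", "kwargs": {"motion": [{"dx": 0,"dy": 0,"dz": -1.0,"turn": 0},{"dx": 0,"dy": 0,"dz": 0,"turn": 0}]}}

```text
time: 4.33
tool_pos: [0.4467, -0.4206, 0.0162]
tcp_rot: [3.095, 0.538, 0.0]
wrist_force: [0.1, -0.2, -0.5]
width: 0.994
```

Run:
```python
from h import *
s=bot.read_state();print(s)
```

```text
{'time': 4.3333, 'q': array([-7.95999910e-01,  3.62327777e-01,  1.91031998e+00,  1.28136058e-04,
        8.68606347e-01,  4.30682714e-01]), 'joint_vel': array([-0.00158977, -0.00975562, -0.00022896, -0.00110541,  0.02928992,
       -0.00153896]), 'joint_torque': array([ 1.04265549e-03, -5.06251681e+01, -3.09472740e+01,  3.70781214e-03,
       -3.60487383e-01,  1.88372469e-03]), 'tool_pos': array([ 0.44670322, -0.42063486,  0.01623174]), 'tcp_rot': array([3.09500819e+00, 5.37703232e-01, 4.28043096e-04]), 'wrist_force': array([ 0.05970385, -0.24073726, -0.51564915]), 'torque': array([ 0.03708776, -0.00232794,  0.03840799]), 'width': 0.9941754888392517}
```

{"fn": "jog_arm", "kwargs": {"motion": [{"dx": 0,"dy": 0,"dz": -0.9,"turn": 0},{"dx": 0,"dy": 0,"dz": 0,"turn": 0}]}}

```text
time: 4.5
tool_pos: [0.4462, -0.4205, 0.0067]
tcp_rot: [-3.095, -0.537, 0.0]
wrist_force: [-0.5, 1.3, -0.1]
width: 0.994
```

{"fn": "jog_arm", "kwargs": {"motion": [{"dx": 0,"dy": 0,"dz": 0,"turn": 0},{"dx": 0,"dy": 0,"dz": 0,"turn": 0},{"dx": 0,"dy": 0,"dz": 0,"turn": 0},{"dx": 0,"dy": 0,"dz": 0,"turn": 0},{"dx": 0,"dy": 0,"dz": 0,"turn": 0},{"dx": 0,"dy": 0,"dz": 0,"turn": 0},{"dx": 0,"dy": 0,"dz": 0,"turn": 0},{"dx": 0,"dy": 0,"dz": 0,"turn": 0},{"dx": 0,"dy": 0,"dz": 0,"turn": 0}], "fingers": 2, "grip_force": 60}}

```text
time: 5.25
tool_pos: [0.4467, -0.421, 0.008]
tcp_rot: [3.095, 0.537, 0.001]
wrist_force: [-0.7, 1.4, 4.3]
width: 0.375
```

{"fn": "jog_arm", "kwargs": {"motion": [{"dx": 0,"dy": 0,"dz": 1.5,"turn": 0},{"dx": 0,"dy": 0,"dz": 3,"turn": 0},{"dx": 0,"dy": 0,"dz": 3,"turn": 0},{"dx": 0,"dy": 0,"dz": 3,"turn": 0},{"dx": 0,"dy": 0,"dz": 3,"turn": 0},{"dx": 0,"dy": 0,"dz": 2,"turn": 0},{"dx": 0.5,"dy": 2.9,"dz": 0,"turn": -0.04},{"dx": 0.5,"dy": 2.9,"dz": 0,"turn": -0.04},{"dx": 0.5,"dy": 2.9,"dz": 0,"turn": -0.04},{"dx": 0.5,"dy": 2.9,"dz": 0,"turn": -0.04},{"dx": 0.5,"dy": 2.9,"dz": 0,"turn": -0.03},{"dx": 0.4,"dy": 2.7,"dz": 0,"turn": 0}]}}

```text
time: 6.25
tool_pos: [0.4744, -0.2466, 0.1606]
tcp_rot: [-3.131, -0.239, 0.003]
wrist_force: [1.1, 0.1, -4.9]
width: 0.377
```

{"fn": "jog_arm", "kwargs": {"motion": [{"dx": 0,"dy": 0,"dz": 0,"turn": 0},{"dx": 0,"dy": 0,"dz": 0,"turn": 0},{"dx": 0,"dy": 0,"dz": 0,"turn": 0}]}}

```text
time: 6.5
tool_pos: [0.4749, -0.2486, 0.1613]
tcp_rot: [-3.132, -0.243, 0.002]
wrist_force: [-0.0, 0.3, -3.7]
width: 0.374
```

Run:
```python
from h import *
from scipy.spatial.transform import Rotation as Ro
s=bot.read_state();M=Ro.from_rotvec(s['tcp_rot']).as_matrix();print(s['tool_pos'],np.degrees(np.arctan2(M[1,1],M[0,1])),s['wrist_force'],s['width'])
a,d=look('side','s4.png')
A=cv2.imread('pics/s4.png')[110:260,230:400]
cv2.imwrite('pics/a4.png',cv2.resize(A,None,fx=4,fy=4))
```

```text
[ 0.47486126 -0.24857234  0.16129887] -81.13807977094278 [-0.01279027  0.28553168 -3.73234991] 0.37435972285543617
```

View pics/a4.png

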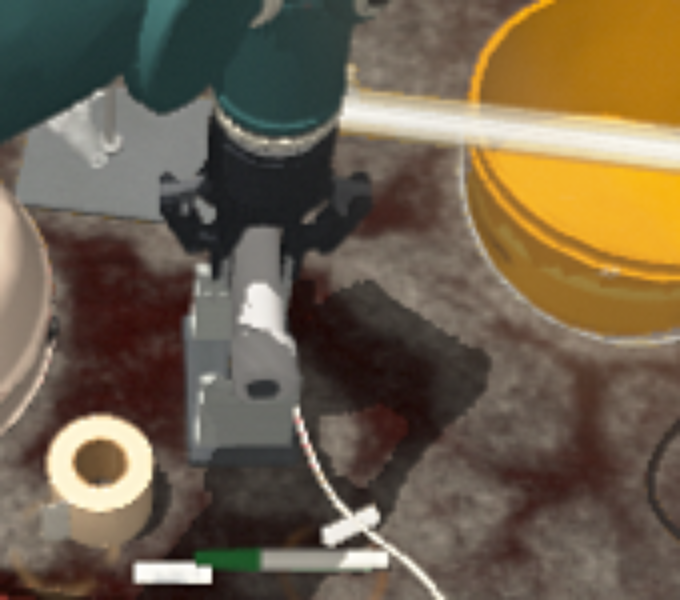

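The bar is held over the stand. Its near end-face hole is at crop (265,388), which is pixel (296,207).

Run:
```python
from h import *
for z in(.168,.173): print(onz('side',296.2,207,z))
print(proj('side',[.3866,-.2628,.173]))
```

```text
[ 0.38567773 -0.26566324  0.168     ]
[ 0.38284368 -0.26557597  0.173     ]
[295.26311389 205.57096072]
```

{"fn": "jog_arm", "kwargs": {"motion": [{"dx": 0.2,"dy": 0,"dz": -2,"turn": 0},{"dx": 0,"dy": 0,"dz": -2,"turn": 0},{"dx": 0,"dy": 0,"dz": -1.5,"turn": 0},{"dx": 0,"dy": 0,"dz": -0.8,"turn": 0},{"dx": 0,"dy": 0,"dz": 0,"turn": 0},{"dx": 0,"dy": 0,"dz": 0,"turn": 0}]}}

```text
time: 7.05
tool_pos: [0.4771, -0.2494, 0.099]
tcp_rot: [-3.132, -0.24, 0.001]
wrist_force: [0.7, -0.5, -3.9]
width: 0.375
```

{"fn": "jog_arm", "kwargs": {"motion": [{"dx": 0,"dy": 0,"dz": -0.4,"turn": 0},{"dx": 0,"dy": 0,"dz": 0,"turn": 0},{"dx": 0,"dy": 0,"dz": 0,"turn": 0}]}}

```text
time: 7.3
tool_pos: [0.4779, -0.2492, 0.0961]
tcp_rot: [3.132, 0.241, 0.002]
wrist_force: [0.2, -0.5, -4.2]
width: 0.374
```

{"fn": "jog_arm", "kwargs": {"motion": [{"dx": 0,"dy": 0,"dz": -0.2,"turn": 0},{"dx": 0,"dy": 0,"dz": 0,"turn": 0},{"dx": 0,"dy": 0,"dz": 0,"turn": 0}]}}

```text
time: 7.55
tool_pos: [0.4775, -0.2487, 0.0935]
tcp_rot: [3.132, 0.242, 0.0]
wrist_force: [-0.1, 0.4, -5.3]
width: 0.377
```

{"fn": "jog_arm", "kwargs": {"motion": [{"dx": 0,"dy": 0,"dz": -0.3,"turn": 0},{"dx": 0,"dy": 0,"dz": 0,"turn": 0},{"dx": 0,"dy": 0,"dz": 0,"turn": 0}]}}

```text
time: 7.8
tool_pos: [0.4771, -0.2486, 0.09]
tcp_rot: [-3.132, -0.241, 0.001]
wrist_force: [-0.0, 0.4, -4.3]
width: 0.377
```

{"fn": "jog_arm", "kwargs": {"motion": [{"dx": 0,"dy": 0,"dz": -0.2,"turn": 0},{"dx": 0,"dy": 0,"dz": 0,"turn": 0},{"dx": 0,"dy": 0,"dz": 0,"turn": 0}]}}

```text
time: 8.05
tool_pos: [0.4774, -0.2487, 0.0882]
tcp_rot: [-3.132, -0.241, 0.0]
wrist_force: [-0.6, 0.5, -4.8]
width: 0.378
```

{"fn": "jog_arm", "kwargs": {"motion": [{"dx": 0,"dy": 0,"dz": -0.2,"turn": 0},{"dx": 0,"dy": 0,"dz": 0,"turn": 0},{"dx": 0,"dy": 0,"dz": 0,"turn": 0}]}}

```text
time: 8.3
tool_pos: [0.4775, -0.2489, 0.0879]
tcp_rot: [3.132, 0.241, 0.0]
wrist_force: [-4.1, 3.0, 6.1]
width: 0.375
```

{"fn": "jog_arm", "kwargs": {"motion": [{"dx": 0,"dy": 0,"dz": 0,"turn": 0},{"dx": 0,"dy": 0,"dz": 0,"turn": 0},{"dx": 0,"dy": 0,"dz": 0,"turn": 0},{"dx": 0,"dy": 0,"dz": 0,"turn": 0},{"dx": 0,"dy": 0,"dz": 0,"turn": 0},{"dx": 0,"dy": 0,"dz": 0,"turn": 0}], "fingers": 6}}

```text
time: 8.8
tool_pos: [0.4774, -0.2488, 0.0862]
tcp_rot: [-3.132, -0.241, 0.0]
wrist_force: [-0.8, 1.0, -0.6]
width: 0.7
```

{"fn": "jog_arm", "kwargs": {"motion": [{"dx": 0,"dy": 0,"dz": 3,"turn": 0},{"dx": 0,"dy": 0,"dz": 3,"turn": 0},{"dx": 0,"dy": 0,"dz": 4,"turn": 0},{"dx": 0,"dy": 0,"dz": 4,"turn": 0},{"dx": 0,"dy": 0,"dz": 0,"turn": 0}]}}

```text
time: 9.22
tool_pos: [0.4821, -0.2515, 0.2361]
tcp_rot: [3.123, 0.241, 0.02]
wrist_force: [0.8, -0.6, 0.5]
width: 0.698
```

Run:
```python
from h import *
s=bot.read_state();print(s['tool_pos'],s['wrist_force'],s['width'])
a,d=look('side','s5.png')
A=cv2.imread('pics/s5.png')[120:240,240:350]
cv2.imwrite('pics/a5.png',cv2.resize(A,None,fx=5,fy=5,interpolation=cv2.INTER_CUBIC))
# expected seated end-face centres / seated tube top
c=np.array([.4775,-.2487,.1]);e=np.array([np.cos(np.radians(9)),np.sin(np.radians(9)),0])
for k in(-.09,.09): print(k,((proj('side',c+k*e)-[240,120])*5).round())
P=cloud('side',d); w=np.zeros(d.shape,bool); w[150:225,270:320]=1
L=(P-c); al=L@e; la=L[...,0]*-e[1]+L[...,1]*e[0]
for lo,hi in((-.085,-.065),(-.05,-.02),(-.02,.01),(.01,.05),(.065,.085)):
    k=w&(al>lo)&(al<hi)&(abs(la)<.03)&(L[...,2]>-.005)&(L[...,2]<.03)
    q=L[k]; print(lo,k.sum(), np.percentile(q[:,2],[50,90,98]) if k.sum() else '')
```

```text
[ 0.48212789 -0.25145459  0.23608251] [ 0.78788639 -0.55167645  0.5129638 ] 0.6979959044456591
-0.09 [266. 491.]
0.09 [252. 216.]
-0.085 105 [0.01923353 0.02264162 0.0253844 ]
-0.05 130 [0.01273196 0.01699148 0.01782964]
-0.02 111 [0.01324221 0.01681162 0.01815071]
0.01 163 [0.01287563 0.01732854 0.01865558]
0.065 80 [0.01886118 0.02297746 0.02536617]
```

View pics/a5.png

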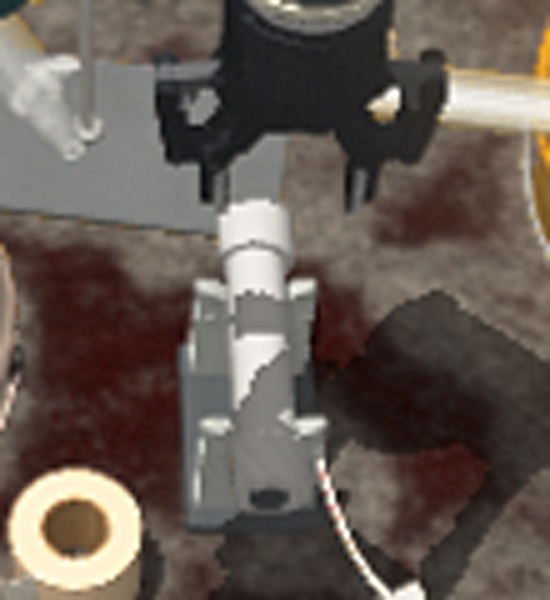

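The bar is seated: the tube top is 17 mm above the 0.100 axis all along. Both heads are outside the plates, and the near end-face hole is at crop (268,498). The port faces left (+y), so I'll roll the bar by dragging the right pad down its −y side.

{"fn": "jog_arm", "kwargs": {"motion": [{"dx": -0.1,"dy": 0.6,"dz": -4,"turn": 0},{"dx": 0,"dy": 0,"dz": -4,"turn": 0},{"dx": 0,"dy": 0,"dz": -3,"turn": 0},{"dx": 0,"dy": 0,"dz": -3,"turn": 0},{"dx": -0.1,"dy": 0.5,"dz": 0,"turn": 0},{"dx": 0,"dy": 0,"dz": 0,"turn": 0},{"dx": 0,"dy": 0,"dz": 0,"turn": 0}]}}

```text
time: 9.85
tool_pos: [0.4755, -0.2375, 0.0867]
tcp_rot: [-3.132, -0.241, 0.0]
wrist_force: [0.1, -0.7, 0.7]
width: 0.703
```

{"fn": "jog_arm", "kwargs": {"motion": [{"dx": 0,"dy": 0.2,"dz": 0,"turn": 0},{"dx": 0,"dy": 0,"dz": 0,"turn": 0},{"dx": 0,"dy": 0,"dz": 0,"turn": 0}]}}

```text
time: 10.1
tool_pos: [0.4765, -0.2361, 0.088]
tcp_rot: [3.131, 0.241, 0.004]
wrist_force: [-0.5, -0.3, -0.4]
width: 0.704
```

{"fn": "jog_arm", "kwargs": {"motion": [{"dx": 0,"dy": 0.2,"dz": 0,"turn": 0},{"dx": 0,"dy": 0,"dz": 0,"turn": 0},{"dx": 0,"dy": 0,"dz": 0,"turn": 0}]}}

```text
time: 10.35
tool_pos: [0.4765, -0.2357, 0.0878]
tcp_rot: [3.128, 0.242, 0.004]
wrist_force: [-0.8, -4.8, 1.4]
width: 0.7
```

{"fn": "jog_arm", "kwargs": {"motion": [{"dx": 0,"dy": 0.15,"dz": 0,"turn": 0},{"dx": 0,"dy": 0,"dz": 0,"turn": 0},{"dx": 0,"dy": 0,"dz": 0,"turn": 0}]}}

```text
time: 10.6
tool_pos: [0.4765, -0.2354, 0.0882]
tcp_rot: [3.126, 0.242, 0.004]
wrist_force: [-1.8, -8.8, 2.0]
width: 0.703
```

{"fn": "jog_arm", "kwargs": {"motion": [{"dx": 0,"dy": 0.05,"dz": -0.3,"turn": 0},{"dx": 0,"dy": 0,"dz": -0.3,"turn": 0},{"dx": 0,"dy": 0,"dz": -0.3,"turn": 0},{"dx": 0,"dy": 0,"dz": 0,"turn": 0},{"dx": 0,"dy": 0,"dz": 0,"turn": 0}]}}

```text
time: 11.02
tool_pos: [0.4785, -0.2354, 0.0802]
tcp_rot: [3.125, 0.242, 0.01]
wrist_force: [1.4, -8.9, 1.3]
width: 0.703
```

{"fn": "jog_arm", "kwargs": {"motion": [{"dx": 0,"dy": 0,"dz": -0.3,"turn": 0},{"dx": 0,"dy": 0,"dz": -0.3,"turn": 0},{"dx": 0,"dy": 0,"dz": -0.3,"turn": 0},{"dx": 0,"dy": 0,"dz": 0,"turn": 0},{"dx": 0,"dy": 0,"dz": 0,"turn": 0}]}}

```text
time: 11.43
tool_pos: [0.4789, -0.2354, 0.0713]
tcp_rot: [3.125, 0.242, 0.011]
wrist_force: [1.6, -7.8, 2.6]
width: 0.704
```

Run:
```python
from h import *
s=bot.read_state();print(s['tool_pos'],s['wrist_force'],s['width'])
a,d=look('side','s6.png')
A=cv2.imread('pics/s6.png')[150:240,250:340]
cv2.imwrite('pics/a6.png',cv2.resize(A,None,fx=6,fy=6,interpolation=cv2.INTER_CUBIC))
```

```text
[ 0.47886793 -0.23539002  0.07127176] [ 1.59862268 -7.79975988  2.5642855 ] 0.7041238866038031
```

View pics/a6.png

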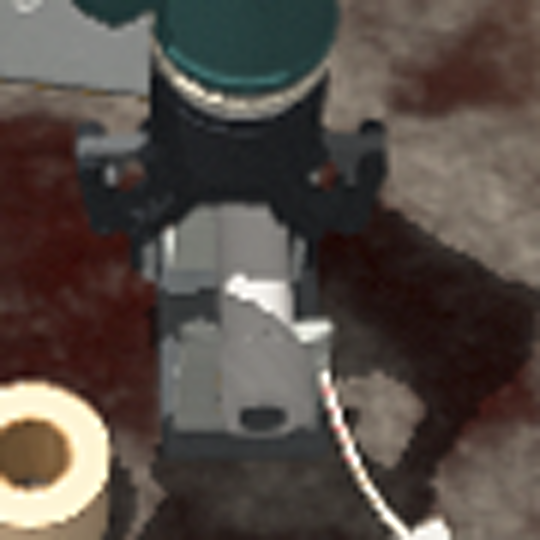

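The pad is on the right side of the tube at crop (305,300). No port is visible on the near head yet, so I'll check for it numerically.

```bash
cat >> h.py <<'E'
e=np.array([np.cos(np.radians(9)),np.sin(np.radians(9)),0]);l=np.array([-e[1],e[0],0]);zz=np.array([0,0,1.])
C=np.array([.4755,-.2487,.1])
def port(th,s,k): return C+(s+k*.075)*e+.0185*(np.cos(th)*zz+np.sin(th)*l)
def scan(f,s=0,n='side'):
    im=cv2.imread('pics/'+f);hsv=cv2.cvtColor(im,cv2.COLOR_BGR2HSV).astype(int)
    for k,nm in((-1,'near'),(1,'far')):
        c=proj(n,C+(s+k*.075)*e+.01*zz).round().astype(int)
        w=hsv[c[1]-13:c[1]+14,c[0]-13:c[0]+14]
        P=np.argwhere((w[...,1]>60)&(w[...,0]>10)&(w[...,0]<35)&(w[...,2]>50))
        print(f,nm,'brass px',len(P),(P.mean(0)[::-1]+c-13).round(1) if len(P) else '')
        D=np.argwhere((w[...,2]<70)); 
        print('   V along theta -20..100:',[int(im[tuple(proj(n,port(np.radians(t),s,k)).round().astype(int)[::-1])].max()) for t in range(-40,101,10)])
E
python3 - <<'E'
from h import *
for f in('s5.png','s6.png'): scan(f)
a,b=cv2.imread('pics/s5.png'),cv2.imread('pics/s6.png')
p=proj('side',C-.075*e+.02*zz);print(p)
x,y=p.round().astype(int)
for im in(a,b):
    print(im[y-8:y+14:2,x-11:x+12:2].max(-1)); h=cv2.cvtColor(im,cv2.COLOR_BGR2HSV); print('S',h[y-8:y+14:2,x-11:x+12:2,1])
E
```

```text
s5.png near brass px 0 
   V along theta -20..100: [126, 128, 129, 131, 133, 131, 129, 127, 129, 125, 120, 120, 108, 93, 103]
s5.png far brass px 7 [288.  163.4]
   V along theta -20..100: [212, 222, 227, 232, 235, 239, 238, 238, 237, 232, 226, 227, 210, 202, 196]
s6.png near brass px 0 
   V along theta -20..100: [128, 131, 131, 135, 136, 133, 131, 133, 132, 125, 122, 121, 115, 116, 107]
s6.png far brass px 0 
   V along theta -20..100: [78, 65, 59, 66, 70, 66, 59, 65, 63, 235, 243, 127, 136, 97, 36]
[293.46575655 210.42166671]
[[105 105 100 119 127 131 131 166 145  53  63  64]
 [225 212 119 118 128 131 131 141 174 231 234 217]
 [161 183 112 120 128 142 135 137 115 218 172 104]
 [119 110 114 124 130 131 127 130 123 116 114 107]
 [115 116 114 125 127 132 131 128 126 119 121 121]
 [115 114 109 125 130 129 132 129 126 119 104 255]
 [115 115  93 123 131 133 130 133 126 121 104 226]
 [116 117  94 123 119 124 119 122 126 122 109 161]
 [116 114 111 121  70  48  50  64 121 117  96  86]
 [117 117 114 122  53  49  49  62 121 112  87  46]
 [104 104 102  68  81  84  84  84  63  58  57  51]]
S [
[... 722 characters left out ...]
122 108 255]
 [110 110 116 124 133 136 134 134 130 123 102 234]
 [111 111  95 126 121 127 121 123 128 124 104 172]
 [111 109 111 123  67  54  49  55 124 120  99  89]
 [112 110 109 127  57  50  51  60 124 111  91  48]
 [ 53  54  54  68  84  87  88  85  55  57  59  53]]
S [[13  9  3 12 12 14 14 14 14 19  8 35]
 [16 12  8 10 12 11 16 10 12 12  8 15]
 [12 11 11 12 11 14 11 12 13 14 12 10]
 [13 11 11 12 13 13 14 10 12 13 13 12]
 [11 14 11 14 10 13 11 16 12 11 12 14]
 [11  9 47 10 11 12 11 12 10 15  9  7]
 [12  9 42 10 13 11 15 11 14 15 10 58]
 [11  9 13 12 11 14 11  8 14 12 10 31]
 [14  9 37 10  8 28 21 14 10 11 10 77]
 [14  9  9 10  9 15 20  4 14 11  6 16]
 [10 14 14  0  3  6  6  6 14 13 13  5]]
```

The brass barely moved: the pad slipped and the bar did not roll. A better way is to push with the left pad so the bar rolls up the right-hand notch face, moving the pad without slip (8 mm sideways needs much more upward travel). Then I grip it, set it back down unrotated, and repeat. That gives about 30° per go and needs little friction.

{"fn": "jog_arm", "kwargs": {"motion": [{"dx": 0.1,"dy": -0.7,"dz": 0,"turn": 0},{"dx": 0.1,"dy": -0.7,"dz": 0.4,"turn": 0},{"dx": 0,"dy": 0,"dz": 0,"turn": 0},{"dx": 0,"dy": 0,"dz": 0,"turn": 0}]}}

```text
time: 11.82
tool_pos: [0.4774, -0.246, 0.0725]
tcp_rot: [-3.132, -0.24, -0.0]
wrist_force: [0.1, 0.4, 0.6]
width: 0.701
```

{"fn": "jog_arm", "kwargs": {"motion": [{"dx": 0,"dy": 0,"dz": 0,"turn": 0},{"dx": 0,"dy": 0,"dz": 0,"turn": 0},{"dx": 0,"dy": 0,"dz": 0,"turn": 0},{"dx": 0,"dy": 0,"dz": 0,"turn": 0},{"dx": 0,"dy": 0,"dz": 0,"turn": 0}], "fingers": 3.8, "grip_force": 30}}

```text
time: 12.23
tool_pos: [0.4773, -0.2467, 0.0724]
tcp_rot: [3.13, 0.242, -0.0]
wrist_force: [-0.9, -4.6, -0.5]
width: 0.447
```

{"fn": "jog_arm", "kwargs": {"motion": [{"dx": 0.1,"dy": -0.45,"dz": 0,"turn": 0},{"dx": 0,"dy": 0,"dz": 0,"turn": 0},{"dx": 0,"dy": 0,"dz": 0,"turn": 0}]}}

```text
time: 12.48
tool_pos: [0.4783, -0.2499, 0.072]
tcp_rot: [-3.131, -0.241, 0.001]
wrist_force: [0.3, 0.0, -0.3]
width: 0.444
```

{"fn": "jog_arm", "kwargs": {"motion": [{"dx": 0.02,"dy": -0.16,"dz": 0.38,"turn": 0},{"dx": 0.02,"dy": -0.16,"dz": 0.38,"turn": 0},{"dx": 0,"dy": 0,"dz": 0,"turn": 0},{"dx": 0,"dy": 0,"dz": 0,"turn": 0}]}}

```text
time: 12.82
tool_pos: [0.4782, -0.2527, 0.0797]
tcp_rot: [-3.131, -0.241, 0.002]
wrist_force: [-2.1, 2.2, -0.3]
width: 0.45
```

{"fn": "jog_arm", "kwargs": {"motion": [{"dx": 0.02,"dy": -0.16,"dz": 0.38,"turn": 0},{"dx": 0.02,"dy": -0.16,"dz": 0.38,"turn": 0},{"dx": 0.02,"dy": -0.16,"dz": 0.38,"turn": 0},{"dx": 0.02,"dy": -0.16,"dz": 0.38,"turn": 0},{"dx": 0,"dy": 0,"dz": 0,"turn": 0},{"dx": 0,"dy": 0,"dz": 0,"turn": 0}]}}

```text
time: 13.32
tool_pos: [0.4792, -0.2593, 0.0956]
tcp_rot: [-3.131, -0.241, 0.001]
wrist_force: [-3.3, 5.2, 1.3]
width: 0.444
```

Run:
```python
from h import *
s=bot.read_state();print(s['tool_pos'],s['wrist_force'],s['width'])
a,d=look('side','s7.png')
A=cv2.imread('pics/s7.png')[160:230,260:330]
cv2.imwrite('pics/a7.png',cv2.resize(A,None,fx=7,fy=7,interpolation=cv2.INTER_CUBIC))
```

```text
[ 0.47916112 -0.25929912  0.09555465] [-3.28415841  5.20162878  1.26309497] 0.44394640742620295
```

View pics/a7.png

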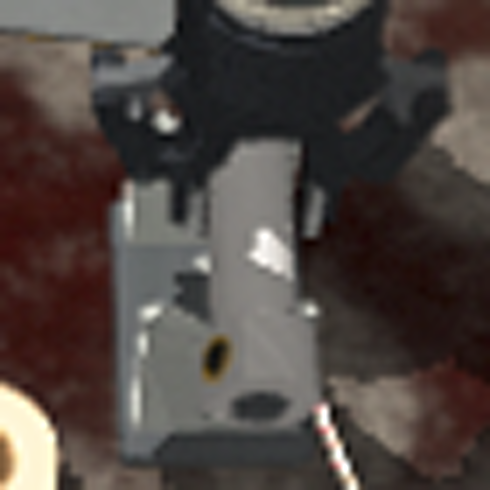

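It worked: the bar rolled up the right notch face. The brass-rimmed port now shows on the near head at crop (216,357), pixel (291,211). Next I grip it, carry it back down and release.

{"fn": "jog_arm", "kwargs": {"motion": [{"dx": -0.02,"dy": 0.12,"dz": 0,"turn": 0},{"dx": -0.02,"dy": 0.12,"dz": 0,"turn": 0},{"dx": 0,"dy": 0,"dz": 0,"turn": 0},{"dx": 0,"dy": 0,"dz": 0,"turn": 0},{"dx": 0,"dy": 0,"dz": 0,"turn": 0}], "fingers": 2, "grip_force": 40}}

```text
time: 13.78
tool_pos: [0.4788, -0.2567, 0.0953]
tcp_rot: [-3.131, -0.24, 0.001]
wrist_force: [-2.1, 6.4, 2.1]
width: 0.386
```

```bash
cat >> h.py <<'E'
def roll(f,ctr=None):
    look('side',f); im=cv2.imread('pics/'+f); hsv=cv2.cvtColor(im,cv2.COLOR_BGR2HSV).astype(int)
    x,y=292,209
    w=hsv[y-14:y+14,x-15:x+15]
    m=((w[...,1]>70)&(w[...,0]>8)&(w[...,0]<35)&(w[...,2]>40)).astype(np.uint8)
    # port: centroid of the filled brass ring
    hull=cv2.convexHull(np.argwhere(m)[:,::-1].astype(np.int32)) if m.sum()>4 else None
    if hull is None: print('no brass');return
    M=cv2.moments(hull);p=np.array([M['m10']/M['m00']+x-15,M['m01']/M['m00']+y-14])
    c=C if ctr is None else np.array(ctr)
    # ray to the circle of radius 18.5 mm about the bar axis
    o,d=ray('side',*p); best=None
    for t in np.radians(np.arange(-60,111,.5)):
        n_=np.cos(t)*zz+np.sin(t)*l; q=c+.0185*n_
        # closest approach of the ray to the line q+s*e
        A=np.stack([d,-e],1); sol=np.linalg.lstsq(A,q-o,rcond=None)[0]
        r=np.linalg.norm(o+sol[0]*d-q-sol[1]*e)
        if best is None or r<best[0]: best=(r,np.degrees(t),sol[1])
    print(f,'port px',p.round(1),'n',m.sum(),'resid mm %.2f roll %.1f s %.1f mm'%(best[0]*1e3,best[1],best[2]*1e3))
E
python3 - <<'E'
from h import *
s=bot.read_state();print(s['tool_pos'],s['wrist_force'],s['width'])
t=s['tool_pos'];roll('s8.png',[t[0],t[1],.108])
E
```

```text
[ 0.47876362 -0.25670867  0.09532768] [-2.13635502  6.39301245  2.11241749] 0.38564175099399955
s8.png port px [296.1 206.4] n 18 resid mm 0.07 roll 4.0 s -68.4 mm
```

{"fn": "jog_arm", "kwargs": {"motion": [{"dx": 0,"dy": 0,"dz": 0.2,"turn": 0},{"dx": -0.06,"dy": 0.4,"dz": -0.3,"turn": 0},{"dx": -0.06,"dy": 0.4,"dz": -0.4,"turn": 0},{"dx": 0,"dy": 0,"dz": -0.2,"turn": 0},{"dx": 0,"dy": 0,"dz": 0,"turn": 0},{"dx": 0,"dy": 0,"dz": 0,"turn": 0}]}}

```text
time: 14.33
tool_pos: [0.4775, -0.2489, 0.0875]
tcp_rot: [-3.131, -0.242, 0.002]
wrist_force: [0.2, 1.7, -3.6]
width: 0.383
```

Run:
```python
s=open('h.py').read()
s=s.replace("    # port: centroid","    _,lb,st,_=cv2.connectedComponentsWithStats(cv2.dilate(m,np.ones((3,3),np.uint8)));m=m*(lb==1+st[1:,4].argmax()) if len(st)>1 else m\n    # port: centroid")
open('h.py','w').write(s)
from h import *
s=bot.read_state();print(s['tool_pos'],s['wrist_force'],s['width'])
roll('s9.png')
```

```text
[ 0.47753694 -0.24885659  0.08752171] [ 0.18124408  1.69009769 -3.56151364] 0.38277944045691686
s9.png port px [287.4 211.9] n 16 resid mm 0.00 roll 57.0 s -74.0 mm
```

{"fn": "jog_arm", "kwargs": {"motion": [{"dx": 0,"dy": 0,"dz": -0.15,"turn": 0},{"dx": 0,"dy": 0,"dz": 0,"turn": 0},{"dx": 0,"dy": 0,"dz": 0,"turn": 0}]}}

```text
time: 14.63
tool_pos: [0.4776, -0.2489, 0.0874]
tcp_rot: [-3.131, -0.241, 0.002]
wrist_force: [-4.6, 3.9, 4.2]
width: 0.379
```

{"fn": "jog_arm", "kwargs": {"motion": [{"dx": 0,"dy": 0,"dz": 0,"turn": 0},{"dx": 0,"dy": 0,"dz": 0,"turn": 0},{"dx": 0,"dy": 0,"dz": 0,"turn": 0},{"dx": 0,"dy": 0,"dz": -0.7,"turn": 0},{"dx": 0,"dy": 0,"dz": -0.7,"turn": 0},{"dx": 0,"dy": 0,"dz": 0,"turn": 0}], "fingers": 3.8}}

```text
time: 15.13
tool_pos: [0.4769, -0.249, 0.0707]
tcp_rot: [-3.131, -0.241, 0.004]
wrist_force: [-0.3, 1.0, 0.4]
width: 0.443
```

Run:
```python
from h import *
s=bot.read_state();print(s['tool_pos'],s['wrist_force'],s['width'])
roll('s10.png')
```

```text
[ 0.47686818 -0.24900118  0.07066581] [-0.30777693  0.9729786   0.41424166] 0.44334543433566675
s10.png port px [287.4 211.9] n 16 resid mm 0.00 roll 57.0 s -74.0 mm
```

{"fn": "jog_arm", "kwargs": {"motion": [{"dx": 0.04,"dy": -0.26,"dz": 0,"turn": 0},{"dx": 0.02,"dy": -0.15,"dz": 0.36,"turn": 0},{"dx": 0.02,"dy": -0.15,"dz": 0.36,"turn": 0},{"dx": 0.02,"dy": -0.15,"dz": 0.36,"turn": 0},{"dx": 0.02,"dy": -0.15,"dz": 0.36,"turn": 0},{"dx": 0,"dy": 0,"dz": 0,"turn": 0},{"dx": 0,"dy": 0,"dz": 0,"turn": 0},{"dx": 0,"dy": 0,"dz": 0,"turn": 0}]}}

```text
time: 15.85
tool_pos: [0.4786, -0.2574, 0.0872]
tcp_rot: [-3.131, -0.241, 0.002]
wrist_force: [-2.4, 4.8, 1.2]
width: 0.444
```

{"fn": "jog_arm", "kwargs": {"motion": [{"dx": -0.02,"dy": 0.12,"dz": 0,"turn": 0},{"dx": -0.02,"dy": 0.12,"dz": 0,"turn": 0},{"dx": 0,"dy": 0,"dz": 0,"turn": 0},{"dx": 0,"dy": 0,"dz": 0,"turn": 0},{"dx": 0,"dy": 0,"dz": 0,"turn": 0}], "fingers": 2}}

```text
time: 16.27
tool_pos: [0.4782, -0.2549, 0.0871]
tcp_rot: [-3.131, -0.241, 0.002]
wrist_force: [-1.8, 6.4, 1.6]
width: 0.385
```

Run:
```python
from h import *
s=bot.read_state();print(s['tool_pos'],s['wrist_force'],s['width'])
k=-.2487-s['tool_pos'][1]
roll('s11.png',C-l*k+zz*abs(k))
```

```text
[ 0.47822496 -0.25490702  0.08712311] [-1.8411187   6.35509105  1.62124172] 0.3854664444905696
s11.png port px [292.2 209.9] n 28 resid mm 0.02 roll 31.5 s -74.4 mm
```

{"fn": "jog_arm", "kwargs": {"motion": [{"dx": 0,"dy": 0,"dz": 0.2,"turn": 0},{"dx": -0.05,"dy": 0.31,"dz": -0.3,"turn": 0},{"dx": -0.05,"dy": 0.31,"dz": -0.3,"turn": 0},{"dx": 0,"dy": 0,"dz": -0.25,"turn": 0},{"dx": 0,"dy": 0,"dz": 0,"turn": 0},{"dx": 0,"dy": 0,"dz": 0,"turn": 0}]}}

```text
time: 16.82
tool_pos: [0.4777, -0.2491, 0.0813]
tcp_rot: [-3.132, -0.241, 0.001]
wrist_force: [-2.9, 4.3, 4.9]
width: 0.384
```

{"fn": "jog_arm", "kwargs": {"motion": [{"dx": 0,"dy": 0,"dz": 0,"turn": 0},{"dx": 0,"dy": 0,"dz": 0,"turn": 0},{"dx": 0,"dy": 0,"dz": 0,"turn": 0},{"dx": 0,"dy": 0,"dz": -0.5,"turn": 0},{"dx": 0,"dy": 0,"dz": -0.5,"turn": 0},{"dx": 0,"dy": 0,"dz": 0,"turn": 0}], "fingers": 3.8}}

```text
time: 17.32
tool_pos: [0.4769, -0.249, 0.069]
tcp_rot: [-3.131, -0.241, 0.003]
wrist_force: [-0.8, 0.9, -0.2]
width: 0.444
```

Run:
```python
from h import *
s=bot.read_state();print(s['tool_pos'],s['wrist_force'],s['width'])
roll('s12.png')
```

```text
[ 0.47689651 -0.24903048  0.06901644] [-0.78317017  0.93602805 -0.18437509] 0.4440525785789858
s12.png port px [289.5 210.9] n 24 resid mm 0.00 roll 33.5 s -74.1 mm
```

{"fn": "jog_arm", "kwargs": {"motion": [{"dx": 0.04,"dy": -0.26,"dz": 0,"turn": 0},{"dx": 0.02,"dy": -0.16,"dz": 0.37,"turn": 0},{"dx": 0.02,"dy": -0.16,"dz": 0.37,"turn": 0},{"dx": 0.02,"dy": -0.16,"dz": 0.37,"turn": 0},{"dx": 0.02,"dy": -0.16,"dz": 0.37,"turn": 0},{"dx": 0.02,"dy": -0.16,"dz": 0.37,"turn": 0},{"dx": 0,"dy": 0,"dz": 0,"turn": 0},{"dx": 0,"dy": 0,"dz": 0,"turn": 0},{"dx": 0,"dy": 0,"dz": 0,"turn": 0}]}}

```text
time: 18.12
tool_pos: [0.4787, -0.259, 0.0892]
tcp_rot: [-3.13, -0.241, 0.001]
wrist_force: [-1.7, 4.9, 0.1]
width: 0.442
```

{"fn": "jog_arm", "kwargs": {"motion": [{"dx": -0.02,"dy": 0.12,"dz": 0,"turn": 0},{"dx": -0.02,"dy": 0.12,"dz": 0,"turn": 0},{"dx": 0,"dy": 0,"dz": 0,"turn": 0},{"dx": 0,"dy": 0,"dz": 0,"turn": 0},{"dx": 0,"dy": 0,"dz": 0,"turn": 0}], "fingers": 2}}

```text
time: 18.53
tool_pos: [0.4784, -0.2565, 0.0891]
tcp_rot: [-3.13, -0.24, 0.001]
wrist_force: [-1.1, 6.4, 1.8]
width: 0.383
```

Run:
```python
from h import *
s=bot.read_state();print(s['tool_pos'],s['wrist_force'],s['width'])
k=-.2487-s['tool_pos'][1]
roll('s13.png',C-l*k+zz*abs(k))
```

```text
[ 0.47835743 -0.25652849  0.08910781] [-1.05677225  6.35102989  1.79158378] 0.38277649511898254
s13.png port px [297.1 208.9] n 30 resid mm 0.00 roll -4.0 s -74.0 mm
```

{"fn": "jog_arm", "kwargs": {"motion": [{"dx": 0,"dy": 0,"dz": 0.2,"turn": 0},{"dx": -0.06,"dy": 0.39,"dz": -0.4,"turn": 0},{"dx": -0.06,"dy": 0.39,"dz": -0.4,"turn": 0},{"dx": 0,"dy": 0,"dz": -0.2,"turn": 0},{"dx": 0,"dy": 0,"dz": 0,"turn": 0},{"dx": 0,"dy": 0,"dz": 0,"turn": 0}]}}

```text
time: 19.08
tool_pos: [0.4775, -0.2492, 0.0816]
tcp_rot: [-3.131, -0.241, 0.001]
wrist_force: [-1.2, 5.1, 6.6]
width: 0.382
```

{"fn": "jog_arm", "kwargs": {"motion": [{"dx": 0,"dy": 0,"dz": 0,"turn": 0},{"dx": 0,"dy": 0,"dz": 0,"turn": 0},{"dx": 0,"dy": 0,"dz": 0,"turn": 0},{"dx": 0,"dy": 0,"dz": 0,"turn": 0}], "fingers": 3.8}}

```text
time: 19.42
tool_pos: [0.4777, -0.2501, 0.0809]
tcp_rot: [3.132, 0.241, 0.0]
wrist_force: [-0.4, -0.1, 0.6]
width: 0.444
```

Run:
```python
from h import *
s=bot.read_state();print(s['tool_pos'],s['wrist_force'],s['width'])
roll('s14.png')
A=cv2.imread('pics/s14.png')[155:230,260:335]
cv2.imwrite('pics/a14.png',cv2.resize(A,None,fx=7,fy=7,interpolation=cv2.INTER_CUBIC))
for t in(-8,-4,0,4,8):print(t,proj('side',port(np.radians(t),.001,-1)))
```

```text
[ 0.477693   -0.25011319  0.08094995] [-0.41396669 -0.10666613  0.56106224] 0.4441513016597467
s14.png port px [293.9 210.3] n 25 resid mm 0.07 roll -4.0 s -73.8 mm
-8 [294.37132491 210.39234153]
-4 [293.89165802 210.36922976]
0 [293.40712077 210.36236426]
4 [292.9201721  210.37178069]
8 [292.43328341 210.39742876]
```

{"fn": "jog_arm", "kwargs": {"motion": [{"dx": 0,"dy": 0.1,"dz": 1,"turn": 0},{"dx": 0,"dy": 0,"dz": 3,"turn": 0},{"dx": 0,"dy": 0,"dz": 4,"turn": 0},{"dx": 0,"dy": 0,"dz": 4,"turn": 0},{"dx": 0,"dy": 0,"dz": 3,"turn": 0},{"dx": 0,"dy": 0,"dz": 0,"turn": 0}]}}

```text
time: 19.97
tool_pos: [0.4818, -0.2513, 0.2405]
tcp_rot: [3.124, 0.241, 0.019]
wrist_force: [1.3, -1.7, 0.7]
width: 0.444
```

```bash
cat > m.py <<'E'
from h import *
import sys
def meas(tag,N=4):
    fr=[look('side')[0].astype(float) for _ in range(N)]
    im=np.mean(fr,0); b=im[...,::-1].astype(np.uint8); cv2.imwrite(f'pics/m{tag}.png',b)
    for k,nm in((-1,'near'),(1,'far')):
        c=proj('side',port(0,.001,k)); x0,y0=c.round().astype(int)
        w=im[y0-8:y0+9,x0-8:x0+9]; v,u=np.mgrid[y0-8:y0+9,x0-8:x0+9]
        ref=np.median(w.max(-1)); 
        sel=(abs(u-c[0])<6.5)&(abs(v-c[1])<5.5)
        wt=np.clip(ref-10-w.min(-1),0,None)*sel   # min channel: dark hole and brass both low
        p=np.array([(wt*u).sum(),(wt*v).sum()])/wt.sum()
        print(nm,'port',p.round(2),'pred px 0deg',c.round(2),'px/deg',((proj('side',port(.1,.001,k))-c)[0]/5.73).round(3))
        print('  roll raw %.1f'%((p-c)[0]/((proj('side',port(.1,.001,k))-c)[0]/5.73)))
        if k==-1: print(w.min(-1).astype(int)[2:15])
    return im
meas(sys.argv[1])
E
python3 m.py 1
python3 - <<'E'
import cv2
A=cv2.imread('pics/m1.png')[140:230,250:340]
cv2.imwrite('pics/a15.png',cv2.resize(A,None,fx=6,fy=6,interpolation=cv2.INTER_CUBIC))
E
```

```text
near port [293.5  210.17] pred px 0deg [293.41 210.36] px/deg -0.122
  roll raw -0.7
[[215 116 104 115 121 123 122 122 124 121 119 137 181 168 197 218 221]
 [174 143 104 115 122 126 125 125 124 122 122 120 126 154 160 213 216]
 [104 106 104 120 130 140 138 135 125 124 125 128 123 115 135 206 197]
 [103 103 104 124 129 130 128 120 103 102 109 128 132 129 122 107 101]
 [105 101 104 125 125 122  88  31  24  27  38  78 125 127 124 110 104]
 [102  97 104 123 126 116  51  21  16  17  22  43  92 128 122 112 108]
 [ 97  98 105 121 125 115  33  21  20  22  18  23  70 128 123 113 107]
 [ 96  98 102 121 126 116  45  30  22  17  20  27  72 130 125 111 108]
 [ 98  97 102 121 128 122  87  54  33  24  30  53  93 131 127 112 107]
 [ 98  98 102 121 125 127 125 106  75  64  72 105 130 128 127 115 105]
 [ 99  99 102 120 124 125 126 127 129 129 129 129 128 127 126 118 108]
 [ 99  99 103 119 122 123 123 123 123 124 124 123 124 124 123 117 109]
 [100  97 101 110 114 112 110 111 109 110 111 115 115 115 114 115 110]]
far port [290.12 162.49] pred px 0deg [290.87 164.06] px/deg -0.114
  roll raw 6.5
```

View pics/a15.png

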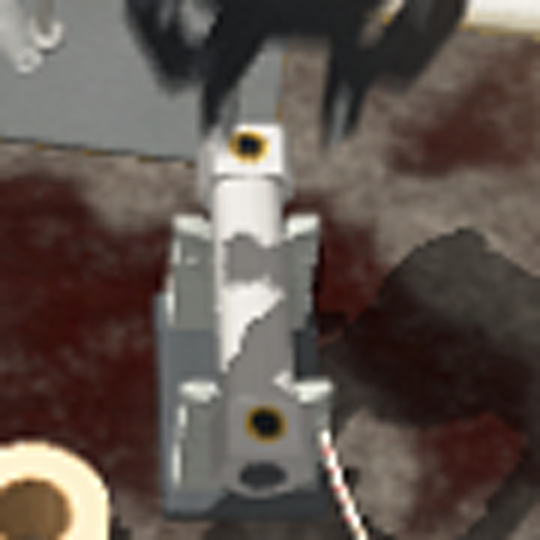

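Both ports now face up: near at crop (266,424), far at (249,146), with the end-face hole at (263,475). I'll refine the roll relative to the bar's own axis features.

```bash
cat > m2.py <<'E'
from h import *
import sys
im=cv2.imread(f'pics/m{sys.argv[1]}.png').astype(float); mn=im.min(-1)
def cen(c,hw,hh,th):
    x0,y0=np.round(c).astype(int); v,u=np.mgrid[y0-hh:y0+hh+1,x0-hw:x0+hw+1]
    w=np.clip(th-mn[y0-hh:y0+hh+1,x0-hw:x0+hw+1],0,None)
    return np.array([(w*u).sum(),(w*v).sum()])/w.sum()
pn=cen(cen((294,210),5,4,85),5,4,85); pf=cen(cen((291,164),4,4,110),4,4,110); he=cen((293.8,219),6,2,90)
print('near',pn,'far',pf,'endhole',he, 'pred end axis',proj('side',C+(-.089)*e))
print(mn[215:224,286:304].astype(int))
# tube/head silhouettes: strongest horizontal gradients, row by row
g=np.abs(cv2.Sobel(cv2.GaussianBlur(mn.astype(np.float32),(1,3),0),cv2.CV_32F,1,0,ksize=1))
def pk(r,a,b):
    s=g[r,a:b+1]; i=a+s.argmax(); y0,y1,y2=g[r,i-1:i+2]; return i+.5*(y0-y2)/(y0-2*y1+y2+1e-9)
for nm,k,R,rows in(('far',.075,.023,range(163,169)),('tubefar',.035,.017,range(173,178)),('near',-.075,.023,range(209,217))):
    for r in rows:
        # axis column predicted at this row (axis point whose silhouette is at this row)
        ss=np.linspace(-.12,.12,481); q=np.array([proj('side',C+t*e) for t in ss]); c=np.interp(r,q[::-1,1],q[::-1,0])
        h=R/np.linalg.norm(ray('side',0,0)[0]-C)*cam('side')[0]
        L,Rr=pk(r,int(c-h-3),int(c-h+3)),pk(r,int(c+h-2),int(c+h+4))
        print(nm,r,'axis pred %.2f L %.2f R %.2f mid-pred %.2f half %.2f/%.2f'%(c,L,Rr,(L+Rr)/2-c,(Rr-L)/2,h))
for k,p in((-1,pn),(1,pf)):
    c=proj('side',port(0,.001,k));print('port-pred',p-c)
E
python3 m2.py 1
```

```text
near [293.72487437 210.10175879] far [290.6351551  163.57902511] endhole [293.31328807 218.83123181] pred end axis [293.18212244 218.59994604]
[[ 99 103 119 122 123 123 123 123 124 124 123 124 124 123 117 109 102 101]
 [ 97 101 110 114 112 110 111 109 110 111 115 115 115 114 115 110 104 103]
 [ 99 108 114 113 102  73  73  62  61  69  98 114 115 114 114 110  93  60]
 [104 113 114 108  69  43  44  44  42  43  51  87 117 114 115 114  93  60]
 [108 112 112 103  43  44  46  46  46  45  43  72 116 115 115 115  91  47]
 [111 110 113 108  73  55  47  49  52  55  72  97 115 109 103  91  85  51]
 [103  85  94 110 112  97  72  79  87  93 116 111 102  76  76  77  75  52]
 [ 93  75  48  62  80  94  96  98  96  80  70  53  51  52  52  53  55  54]
 [ 66  48  50  51  49  50  50  50  49  52  52  52  54  54  55  56  55  55]]
far 163 axis pred 290.18 L 284.29 R 296.70 mid-pred 0.31 half 6.20/8.21
far 164 axis pred 290.24 L 284.06 R 296.68 mid-pred 0.14 half 6.31/8.21
far 165 axis pred 290.29 L 284.79 R 296.72 mid-pred 0.46 half 5.97/8.21
far 166 axis pred 290.34 L 285.11 R 296.78 mid-pred 0.60 half 5.84/8.21
far 167 axis pred 290.40 L 285.15 R 296.84 mid-pred 0.59 half 5.84/8.21
far 168 axis pred 290.45 L 282.33 R 297.02 mid-pred -0.78 half 7.34/8.21Traceback (most recent call last):
  File "m2.py", line 18, in <module>
    ss=np.linspace(-.12,.12,481); q=np.array([proj('side',C+t*e) for t in ss]); c=np.interp(r,q[::-1,1],q[::-1,0])
                                              ~~~~^^^^^^^^^^^^^^
  File "h.py", line 19, in proj
    f,cx,cy,R,t=cam(n); p=R@np.array(X)+t; return p[:2]/p[2]*f+[cx,cy]
                ~~~^^^
  File "h.py", line 8, in cam
    c=viewer.camera_info(n); R=np.array(c['R']);t=np.array(c['t'])
ValueError: time passes only in moves, steps and waits
```

```bash
sed -i 's/^def cam(n):/import functools\n@functools.lru_cache\ndef cam(n):/' h.py
sed -i "s/^for nm,k,R,rows in.*/for nm,k,R,rows in(('far',.075,.023,range(162,170)),('tube',.035,.017,range(171,190)),('near',-.075,.023,range(207,217))):/" m2.py; python3 m2.py 1 | grep -v '\['
```

```text
far 162 axis pred 290.13 L 283.11 R 296.62 mid-pred -0.27 half 6.76/8.21
far 163 axis pred 290.18 L 284.29 R 296.70 mid-pred 0.31 half 6.20/8.21
far 164 axis pred 290.24 L 284.06 R 296.68 mid-pred 0.14 half 6.31/8.21
far 165 axis pred 290.29 L 284.79 R 296.72 mid-pred 0.46 half 5.97/8.21
far 166 axis pred 290.34 L 285.11 R 296.78 mid-pred 0.60 half 5.84/8.21
far 167 axis pred 290.40 L 285.15 R 296.84 mid-pred 0.59 half 5.84/8.21
far 168 axis pred 290.45 L 282.33 R 297.02 mid-pred -0.78 half 7.34/8.21
far 169 axis pred 290.51 L 282.33 R 298.07 mid-pred -0.31 half 7.87/8.21
tube 171 axis pred 290.61 L 285.77 R 295.09 mid-pred -0.18 half 4.66/6.07
tube 172 axis pred 290.67 L 285.33 R 295.59 mid-pred -0.21 half 5.13/6.07
tube 173 axis pred 290.72 L 285.15 R 296.16 mid-pred -0.06 half 5.51/6.07
tube 174 axis pred 290.78 L 284.97 R 296.21 mid-pred -0.18 half 5.62/6.07
tube 175 axis pred 290.83 L 285.09 R 296.03 mid-pred -0.27 half 5.47/6.07
tube 176 axis pred 290.88 L 285.29 R 295.79 mid-pred -0.35 half 5.25/6.07
tube 177 axis pred 290.94 L 285.87 R 297.78 mid-pred 0.89 half 5.96/6.07
tube
[... 914 characters left out ...]
304.53 mid-pred 0.26 half 11.72/8.21
near 208 axis pred 292.61 L 280.91 R 304.54 mid-pred 0.11 half 11.81/8.21
near 209 axis pred 292.66 L 280.91 R 304.40 mid-pred -0.01 half 11.74/8.21
near 210 axis pred 292.72 L 280.87 R 304.35 mid-pred -0.11 half 11.74/8.21
near 211 axis pred 292.77 L 280.60 R 304.82 mid-pred -0.06 half 12.11/8.21
near 212 axis pred 292.83 L 287.57 R 304.81 mid-pred 3.37 half 8.62/8.21
near 213 axis pred 292.88 L 287.54 R 303.09 mid-pred 2.43 half 7.77/8.21
near 214 axis pred 292.93 L 287.51 R 302.94 mid-pred 2.29 half 7.71/8.21
near 215 axis pred 292.99 L 287.48 R 304.03 mid-pred 2.77 half 8.27/8.21
near 216 axis pred 293.04 L 287.32 R 304.00 mid-pred 2.62 half 8.34/8.21
```

The estimates give a roll of about −1 ± 2°. I'll swing the arm aside to get an unshadowed view from both cameras.

{"fn": "jog_arm", "kwargs": {"motion": [{"dx": 0,"dy": -3.5,"dz": 1,"turn": 0},{"dx": -0.5,"dy": -3.5,"dz": 0,"turn": 0},{"dx": -0.5,"dy": -3.5,"dz": 0,"turn": 0},{"dx": -0.5,"dy": -3.5,"dz": 0,"turn": 0},{"dx": -0.5,"dy": -3.5,"dz": 0,"turn": 0},{"dx": -0.5,"dy": -3.5,"dz": 0,"turn": 0},{"dx": -0.5,"dy": -3.5,"dz": 0,"turn": 0},{"dx": -0.5,"dy": -3.5,"dz": 0,"turn": 0},{"dx": -0.5,"dy": -3.5,"dz": 0,"turn": 0},{"dx": 0,"dy": 0,"dz": 0,"turn": 0},{"dx": 0,"dy": 0,"dz": 0,"turn": 0}]}}

```text
time: 21.08
tool_pos: [0.4358, -0.5645, 0.2371]
tcp_rot: [-3.128, -0.237, 0.005]
wrist_force: [0.4, 0.6, -0.3]
width: 0.441
```

```bash
cat > m3.py <<'E'
from h import *
import sys
tag=sys.argv[1]; out=[]
for n,sc in(('side',5),('top',6)):
    im=np.mean([look(n)[0].astype(float) for _ in range(4)],0)[...,::-1]; mn=im.min(-1)
    cv2.imwrite(f'pics/m{tag}{n}.png',im.astype(np.uint8))
    def cen(c,hw,hh,th):
        x0,y0=np.round(c).astype(int); v,u=np.mgrid[y0-hh:y0+hh+1,x0-hw:x0+hw+1]
        w=np.clip(th-mn[y0-hh:y0+hh+1,x0-hw:x0+hw+1],0,None)
        return np.array([(w*u).sum(),(w*v).sum()])/max(w.sum(),1)
    for k in(-1,1):
        c=proj(n,port(0,.001,k)); x0,y0=c.round().astype(int)
        th=np.median(mn[y0-6:y0+7,x0-6:x0+7])-35
        p=cen(cen(c,5,4,th),5,4,th); g=(proj(n,port(.1,.001,k))-proj(n,port(-.1,.001,k)))/11.46
        X=onz(n,*p,.1185); L=X-C; print(n,k,'port',p.round(2),'pred',c.round(2),'px/deg',g.round(3),'at z.1185: along %.1f lateral %.1f mm'%(L@e*1e3,L@l*1e3))
    x0,y0=proj(n,C).round().astype(int)
    out.append(cv2.resize(im[y0-40:y0+40,x0-32:x0+32].astype(np.uint8),(384,480),interpolation=cv2.INTER_CUBIC))
cv2.imwrite(f'pics/mm{tag}.png',np.hstack(out))
E
python3 m3.py 2
```

```text
side -1 port [293.77 210.12] pred [293.41 210.36] px/deg [-0.121  0.   ] at z.1185: along -73.3 lateral -1.0 mm
side 1 port [294.09 162.81] pred [290.87 164.06] px/deg [-0.113  0.   ] at z.1185: along 80.3 lateral -9.4 mm
top -1 port [300.81 201.14] pred [300.22 200.74] px/deg [-0.124  0.021] at z.1185: along -75.3 lateral -1.3 mm
top 1 port [290.16 145.42] pred [289.84 145.01] px/deg [-0.121  0.02 ] at z.1185: along 74.7 lateral -0.6 mm
```

View pics/mm2.png

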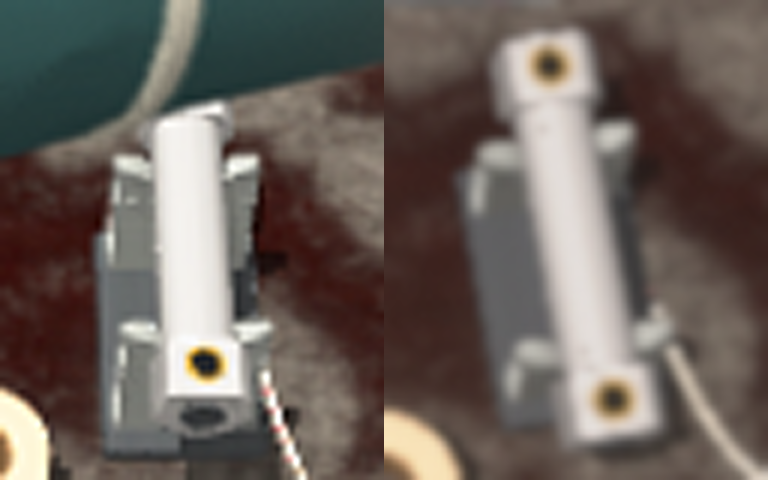

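Both views show the ports on top: near at (205,362) in the side half, and (549,65) and (613,399) in the top half. Next I'll fit the tube axis from its edges in the same images.

```bash
cat > m4.py <<'E'
from h import *
import sys
tag=sys.argv[1]
def edges(mn,r,c,h):
    row=mn[r]; I=row[int(round(c))-3:int(round(c))+4].mean(); res=[]
    for sg in(-1,1):
        x=c; bg=np.median([row[int(round(c+sg*(h+d)))] for d in(2,3)]); t=(I+bg)/2
        xs=np.arange(0,h+4,.05); v=np.interp(c+sg*xs,np.arange(512),row); i=np.argmax(v<t); res.append(c+sg*xs[i]); 
    return res,I
for n in('side','top'):
    mn=cv2.imread(f'pics/m{tag}{n}.png').astype(float).min(-1)
    o=ray(n,0,0)[0]; M=[]
    for s in np.arange(-.034,.035,.004):
        c=proj(n,C+s*e); h=.017/np.linalg.norm(o-C)*cam(n)[0]
        r=int(round(c[1])); 
        (L,R),I=edges(mn,r,c[0]+(0),h)
        X=onz(n,(L+R)/2,r,.1)-C; M.append((X@e*1e3,X@l*1e3,(R-L)/2,h))
    M=np.array(M); ok=abs(M[:,2]-np.median(M[:,2]))<.4; f=np.polyfit(M[ok,0],M[ok,1],1)
    print(n,'n',ok.sum(),'half',np.median(M[:,2]).round(2),'exp',h.round(2),'axis lateral at -74,0,+75:',np.polyval(f,[-74,0,75]).round(2),'rms',np.std(M[ok,1]-np.polyval(f,M[ok,0])).round(2))
    print('  lat',M[:,1].round(1),M[:,2].round(1))
E
python3 m4.py 2
```

```text
side n 18 half 5.43 exp 6.07 axis lateral at -74,0,+75: [-0.9   0.73  2.39] rms 0.31
  lat [-0.1 -0.2  0.   0.3  0.2  0.5  0.2  0.3  1.6  1.2  1.   1.2  1.1  1.2
  1.2  1.1  1.1  1.3] [5.7 5.8 5.7 5.5 5.5 5.7 5.5 5.4 5.6 5.4 5.4 5.3 5.3 5.3 5.3 5.2 5.2 5.2]
top n 17 half 5.8 exp 6.46 axis lateral at -74,0,+75: [-0.13  0.26  0.66] rms 0.12
  lat [ 0.4  0.1  0.2  0.1  0.1  0.  -0.   0.2  0.2  0.1  0.2  0.3  0.3  0.4
  0.4  0.6  0.5 -0.2] [5.7 5.8 5.8 5.8 5.8 5.8 5.8 5.8 5.8 5.8 5.8 5.8 5.9 5.9 5.8 5.7 5.7 5.2]
```

```bash
cat > m5.py <<'E'
from h import *
import sys
tag=sys.argv[1]
ch={'min':lambda i:i.min(-1),'max':lambda i:i.max(-1),'blue':lambda i:i[...,0]}
for n,parts in(('top',(('near',-.083,-.066,.023),('far',.066,.083,.023),('tube',-.033,.033,.017))),('side',(('near',-.086,-.066,.023),('tube',-.033,.033,.017)))):
    im=cv2.imread(f'pics/m{tag}{n}.png').astype(np.float32)
    f=cam(n)[0]; o=ray(n,0,0)[0]
    # rectify onto the z=0.1 plane: columns = lateral (0.25 mm), rows = along (0.5 mm)
    for nm,a,b,R in parts:
        al=np.arange(a,b,.0005); la=np.arange(-.04,.04,.00025)
        q=np.array([[proj(n,C+s*e+t*l) for t in la[::40]] for s in al])
        mx=np.stack([np.interp(la,la[::40],r[:,0]) for r in q]).astype(np.float32);my=np.stack([np.interp(la,la[::40],r[:,1]) for r in q]).astype(np.float32)
        W=cv2.remap(im,mx,my,cv2.INTER_LINEAR)
        for cn,fn in ch.items():
            p=fn(W).mean(0); mid=len(la)//2; I=p[mid-30:mid+30].max()
            bgL=p[np.abs(la+R+.006).argmin()];bgR=p[np.abs(la-R-.006).argmin()]
            o_=[]
            for fr in(.3,.5,.7):
                i=mid-(p[mid::-1]<bgL+fr*(I-bgL)).argmax(); j=mid+(p[mid:]<bgR+fr*(I-bgR)).argmax()
                o_.append('%.1f..%.1f mid %.2f'%(la[i]*1e3,la[j]*1e3,(la[i]+la[j])*500))
            print(n,nm,cn,o_)
E
python3 m5.py 2
```

```text
top near min ['0.0..0.0 mid 0.00', '0.0..0.0 mid 0.00', '0.0..0.0 mid 0.00']
top near max ['-23.0..21.3 mid -0.87', '0.0..0.0 mid 0.00', '0.0..0.0 mid 0.00']
top near blue ['0.0..0.0 mid 0.00', '0.0..0.0 mid 0.00', '0.0..0.0 mid 0.00']
top far min ['-23.2..23.8 mid 0.25', '0.0..0.0 mid 0.00', '0.0..0.0 mid 0.00']
top far max ['-22.5..22.8 mid 0.13', '-1.7..19.3 mid 8.75', '0.0..0.0 mid 0.00']
top far blue ['-23.2..23.8 mid 0.25', '0.0..0.0 mid 0.00', '0.0..0.0 mid 0.00']
top tube min ['-16.7..17.0 mid 0.13', '-14.5..15.0 mid 0.25', '-11.5..12.5 mid 0.50']
top tube max ['-16.7..17.3 mid 0.25', '-14.7..15.3 mid 0.25', '-12.0..13.0 mid 0.50']
top tube blue ['-16.7..17.0 mid 0.13', '-14.5..15.0 mid 0.25', '-11.5..12.5 mid 0.50']
side near min ['0.0..22.5 mid 11.25', '0.0..0.0 mid 0.00', '0.0..0.0 mid 0.00']
side near max ['0.0..22.5 mid 11.25', '0.0..20.3 mid 10.13', '0.0..0.0 mid 0.00']
side near blue ['0.0..22.5 mid 11.25', '0.0..0.0 mid 0.00', '0.0..0.0 mid 0.00']
side tube min ['-15.7..17.0 mid 0.63', '-14.2..15.8 mid 0.75', '-12.2..14.5 mid 1.13']
side tube max ['-16.0..17.0 mid 0.50', '-14.5..16.0 mid 0.75', '-12.7..14.8 mid 1.00']
side tube blue ['-15.7..17.0 mid 0.63', '-14.2..15.8 mid 0.75', '-12.2..14.5 mid 1.13']
```

Estimates agree on a roll of about −3 ± 1.5°, slightly past vertical. A small corrective go the other way: close on the bar with the tool about 1.5 mm to +y, set it back down, then measure the change.

{"fn": "jog_arm", "kwargs": {"motion": [{"dx": 0.5,"dy": 3.5,"dz": 0,"turn": 0},{"dx": 0.5,"dy": 3.5,"dz": 0,"turn": 0},{"dx": 0.5,"dy": 3.5,"dz": 0,"turn": 0},{"dx": 0.5,"dy": 3.5,"dz": 0,"turn": 0},{"dx": 0.5,"dy": 3.5,"dz": 0,"turn": 0},{"dx": 0.5,"dy": 3.5,"dz": 0,"turn": 0},{"dx": 0.5,"dy": 3.5,"dz": 0,"turn": 0},{"dx": 0.5,"dy": 3.5,"dz": 0,"turn": 0},{"dx": 0,"dy": 3.5,"dz": -1,"turn": 0},{"dx": 0,"dy": 0,"dz": 0,"turn": 0},{"dx": 0,"dy": 0,"dz": 0,"turn": 0},{"dx": 0,"dy": 0,"dz": 0,"turn": 0}]}}

```text
time: 22.48
tool_pos: [0.4778, -0.2487, 0.2315]
tcp_rot: [3.131, 0.243, 0.001]
wrist_force: [-0.9, -0.4, 0.3]
width: 0.448
```

{"fn": "jog_arm", "kwargs": {"motion": [{"dx": 0,"dy": 0,"dz": -3,"turn": 0},{"dx": 0,"dy": 0,"dz": -3,"turn": 0},{"dx": 0,"dy": 0,"dz": -3,"turn": 0},{"dx": 0,"dy": 0,"dz": -3,"turn": 0},{"dx": 0,"dy": 0,"dz": -2,"turn": 0},{"dx": 0,"dy": 0.1,"dz": -1,"turn": 0},{"dx": 0,"dy": 0,"dz": 0,"turn": 0},{"dx": 0,"dy": 0,"dz": 0,"turn": 0},{"dx": 0,"dy": 0,"dz": 0,"turn": 0}], "fingers": 4.5}}

```text
time: 23.23
tool_pos: [0.479, -0.2492, 0.0828]
tcp_rot: [3.13, 0.24, 0.004]
wrist_force: [0.6, 0.6, 0.6]
width: 0.528
```

{"fn": "jog_arm", "kwargs": {"motion": [{"dx": 0,"dy": 0.13,"dz": 0,"turn": 0},{"dx": 0,"dy": 0,"dz": 0,"turn": 0},{"dx": 0,"dy": 0,"dz": 0,"turn": 0}]}}

```text
time: 23.48
tool_pos: [0.4785, -0.247, 0.0823]
tcp_rot: [3.131, 0.241, 0.003]
wrist_force: [-0.7, -0.5, -0.6]
width: 0.524
```

{"fn": "jog_arm", "kwargs": {"motion": [{"dx": 0,"dy": 0,"dz": 0,"turn": 0},{"dx": 0,"dy": 0,"dz": 0,"turn": 0},{"dx": 0,"dy": 0,"dz": 0,"turn": 0},{"dx": 0,"dy": 0,"dz": 0,"turn": 0},{"dx": 0,"dy": 0,"dz": 0,"turn": 0}], "fingers": 2, "grip_force": 40}}

```text
time: 23.9
tool_pos: [0.4788, -0.2486, 0.0825]
tcp_rot: [3.128, 0.242, 0.004]
wrist_force: [0.0, -5.1, 2.6]
width: 0.384
```

```bash
cat > m6.py <<'E'
from h import *
import sys
s=bot.read_state();print(s['tool_pos'].round(4),s['wrist_force'].round(1),s['width'].round(3))
im=np.mean([look('side')[0].astype(float) for _ in range(3)],0); mn=im.min(-1)
def cen(c,hw,hh,th):
    x0,y0=np.round(c).astype(int); v,u=np.mgrid[y0-hh:y0+hh+1,x0-hw:x0+hw+1]
    w=np.clip(th-mn[y0-hh:y0+hh+1,x0-hw:x0+hw+1],0,None); return np.array([(w*u).sum(),(w*v).sum()])/w.sum()
p=cen(cen((293.7,210),5,4,85),5,4,85); h=cen((293.4,219),6,2,90); print('port',p.round(2),'end hole',h.round(2),'diff x',(p-h)[0].round(2))
E
python3 m6.py
```

```text
Traceback (most recent call last):
  File "m6.py", line 3, in <module>
    s=bot.read_state();print(s['tool_pos'].round(4),s['wrist_force'].round(1),s['width'].round(3))
                                                                              ^^^^^^^^^^^^^^^^
AttributeError: 'float' object has no attribute 'round'
```

```bash
sed -i "s/s\['width'\].round(3)/s['width']/" m6.py; python3 m6.py
```

```text
[ 0.4788 -0.2486  0.0825] [ 0.  -5.1  2.6] 0.3844276403887837
port [293.68 210.07] end hole [293.24 218.69] diff x 0.44
```

{"fn": "jog_arm", "kwargs": {"motion": [{"dx": 0,"dy": 0,"dz": 0,"turn": 0},{"dx": 0,"dy": 0.1,"dz": -0.5,"turn": 0},{"dx": 0,"dy": 0,"dz": 0,"turn": 0},{"dx": 0,"dy": 0,"dz": 0,"turn": 0}], "fingers": 3.8}}

```text
time: 24.38
tool_pos: [0.4785, -0.2465, 0.0763]
tcp_rot: [3.13, 0.242, 0.003]
wrist_force: [2.0, -4.8, -0.1]
width: 0.446
```

{"fn": "jog_arm", "kwargs": {"motion": [{"dx": 0,"dy": 0.1,"dz": 0.15,"turn": 0},{"dx": 0,"dy": 0.1,"dz": 0.15,"turn": 0},{"dx": 0,"dy": 0,"dz": 0,"turn": 0},{"dx": 0,"dy": 0,"dz": 0,"turn": 0}]}}

```text
time: 24.72
tool_pos: [0.4783, -0.2451, 0.0796]
tcp_rot: [3.129, 0.242, 0.002]
wrist_force: [1.1, -6.6, 1.6]
width: 0.449
```

```bash
python3 m6.py
```

```text
[ 0.4783 -0.2451  0.0796] [ 1.1 -6.6  1.6] 0.448546370688941
port [292.45 209.79] end hole [292.82 218.49] diff x -0.37
```

{"fn": "jog_arm", "kwargs": {"motion": [{"dx": 0.02,"dy": -0.16,"dz": 0,"turn": 0},{"dx": 0.02,"dy": -0.17,"dz": 0,"turn": 0},{"dx": 0,"dy": 0,"dz": 0,"turn": 0},{"dx": 0,"dy": 0,"dz": 0,"turn": 0},{"dx": 0,"dy": 0,"dz": 0,"turn": 0}], "fingers": 2}}

```text
time: 25.28
tool_pos: [0.4788, -0.2476, 0.0796]
tcp_rot: [3.131, 0.241, 0.003]
wrist_force: [1.2, -5.1, 4.2]
width: 0.383
```

```bash
python3 m6.py
```

```text
[ 0.4788 -0.2476  0.0796] [ 1.2 -5.1  4.2] 0.38272440897902077
port [292.59 209.8 ] end hole [292.88 218.52] diff x -0.29
```

{"fn": "jog_arm", "kwargs": {"motion": [{"dx": 0.02,"dy": -0.1,"dz": -0.05,"turn": 0},{"dx": 0,"dy": 0,"dz": 0,"turn": 0},{"dx": 0,"dy": 0,"dz": 0,"turn": 0}]}}

```text
time: 25.68
tool_pos: [0.4789, -0.248, 0.0792]
tcp_rot: [3.132, 0.241, 0.002]
wrist_force: [1.1, -3.4, 5.1]
width: 0.382
```

```bash
python3 m6.py
```

```text
[ 0.4789 -0.248   0.0792] [ 1.1 -3.4  5.1] 0.3822153689344339
port [292.77 209.89] end hole [293.04 218.63] diff x -0.28
```

Halfway down at the target hole position. Releasing here lets the bar roll back the remaining ~3°.

{"fn": "jog_arm", "kwargs": {"motion": [{"dx": 0,"dy": 0,"dz": 0,"turn": 0},{"dx": 0,"dy": 0,"dz": 0,"turn": 0},{"dx": 0,"dy": 0,"dz": 0,"turn": 0},{"dx": 0,"dy": 0,"dz": 0,"turn": 0}], "fingers": 5}}

```text
time: 26.17
tool_pos: [0.4771, -0.2468, 0.0774]
tcp_rot: [-3.13, -0.241, 0.003]
wrist_force: [-0.2, -0.5, -0.3]
width: 0.584
```

```bash
python3 m6.py
```

```text
[ 0.4771 -0.2468  0.0774] [-0.2 -0.5 -0.3] 0.5835687571183945
port [293.42 209.97] end hole [293.25 218.67] diff x 0.17
```

The bar is reseated (end hole at 293.25, 293.24 before) and the roll changed by +2.2°, so about −1° remains. I'll retreat and do the final checks.

{"fn": "jog_arm", "kwargs": {"motion": [{"dx": 0,"dy": -0.2,"dz": 0,"turn": 0},{"dx": 0,"dy": 0,"dz": 2,"turn": 0},{"dx": 0,"dy": 0,"dz": 3,"turn": 0},{"dx": 0,"dy": 0,"dz": 4,"turn": 0},{"dx": 0,"dy": 0,"dz": 4,"turn": 0},{"dx": 0,"dy": 0,"dz": 3,"turn": 0},{"dx": 0,"dy": 0,"dz": 0,"turn": 0}]}}

```text
time: 26.9
tool_pos: [0.4822, -0.2523, 0.2473]
tcp_rot: [3.124, 0.241, 0.018]
wrist_force: [0.3, -0.9, 0.6]
width: 0.59
```

{"fn": "jog_arm", "kwargs": {"motion": [{"dx": -0.5,"dy": -3.5,"dz": 0,"turn": 0},{"dx": -0.5,"dy": -3.5,"dz": 0,"turn": 0},{"dx": -0.5,"dy": -3.5,"dz": 0,"turn": 0},{"dx": -0.5,"dy": -3.5,"dz": 0,"turn": 0},{"dx": -0.5,"dy": -3.5,"dz": 0,"turn": 0},{"dx": -0.5,"dy": -3.5,"dz": 0,"turn": 0},{"dx": -0.5,"dy": -3.5,"dz": 0,"turn": 0},{"dx": -0.5,"dy": -3.5,"dz": 0,"turn": 0},{"dx": 0,"dy": -3.5,"dz": 0,"turn": 0},{"dx": 0,"dy": 0,"dz": 0,"turn": 0},{"dx": 0,"dy": 0,"dz": 0,"turn": 0}]}}

```text
time: 27.82
tool_pos: [0.4371, -0.5664, 0.2365]
tcp_rot: [-3.131, -0.237, 0.002]
wrist_force: [0.1, 0.8, 0.4]
width: 0.586
```

```bash
python3 m3.py 3; python3 m5.py 3 | grep max
python3 - <<'E'
from h import *
im,d=look('side'); P=cloud('side',d)-C; al=P@e; la=P@l
for a,b in((-.04,-.02),(-.02,.02),(.02,.04)):
    k=(al>a)&(al<b)&(abs(la)<.02)&(P[...,2]>-.01)&(P[...,2]<.04); print('tube top mm',(np.percentile(P[k][:,2],95)*1e3).round(1))
o=cv2.imread('pics/side1.png').astype(int); n=im[...,::-1].astype(int)
df=np.abs(o-n).max(-1)[60:240,20:250]>40; print('changed px in bystander area',df.sum())
s=bot.read_state(); print(s['time'],s['wrist_force'].round(1))
E
```

```text
side -1 port [293.45 210.06] pred [293.41 210.36] px/deg [-0.121  0.   ] at z.1185: along -73.1 lateral -0.2 mm
side 1 port [294.38 162.89] pred [290.87 164.06] px/deg [-0.113  0.   ] at z.1185: along 80.0 lateral -10.2 mm
top -1 port [300.42 201.07] pred [300.22 200.74] px/deg [-0.124  0.021] at z.1185: along -74.9 lateral -0.3 mm
top 1 port [289.83 145.4 ] pred [289.84 145.01] px/deg [-0.121  0.02 ] at z.1185: along 74.9 lateral 0.2 mm
top near max ['-23.0..20.3 mid -1.37', '0.0..0.0 mid 0.00', '0.0..0.0 mid 0.00']
top far max ['-22.2..22.5 mid 0.13', '-20.2..19.5 mid -0.37', '0.0..0.0 mid 0.00']
top tube max ['-16.7..17.3 mid 0.25', '-14.7..15.3 mid 0.25', '-12.0..13.0 mid 0.50']
side near max ['0.0..21.5 mid 10.75', '0.0..18.5 mid 9.25', '0.0..0.0 mid 0.00']
side tube max ['-15.7..17.0 mid 0.63', '-14.5..16.0 mid 0.75', '-12.7..14.8 mid 1.00']
tube top mm 18.3
tube top mm 17.9
tube top mm 18.3
changed px in bystander area 21406
28.2667 [-0.3 -0.4  0.1]
```

Run:
```python
from h import *
im,_=look('top'); o=cv2.imread('pics/top1.png').astype(int); n=im[...,::-1].astype(int)
print('top, bystander area changed px',(np.abs(o-n).max(-1)[100:240,60:165]>50).sum())
print(bot.finish_job())
```

```text
top, bystander area changed px 35
the job is handed in; nothing more can be done
None
```

The bar is resting in both notches with its ports facing up, and I've handed the job in at about 28 s of robot time. By my measurement the ports are about 1° off straight up, give or take about 2°.

- **Placing:** I gripped the bar off the desk, laid it in the cradle and let go. Depth readings showed its tube fully seated all along.
- **First roll attempt:** Dragging one finger pad down the side of the bar slipped and turned it hardly at all.
- **Rolling:** Pushing it with one pad so it rolled up a notch face, then gripping it, setting it back down and releasing, worked. Three goes took it from 100° to slightly past vertical, about −3°. A small go the other way brought it back by about 2°.

**Last checks:**
- **Seating:** the tube top was about 18 mm above the cradle axis all along, against 17 mm for a seated tube. The end-face hole was back where it had been, and the ports were centred within 0.3 mm of the predicted spot in the top view.
- **Contact:** the gripper was well clear of the bar and the wrist force was close to zero.
- **Bystanders:** the arm did not work near the bottles and flask. Between the first and last top views only 35 pixels there had changed.

**Failed or unclear checks:**
- The arm hid the far port in the last side view, so that reading was meaningless.
- The head-outline fits were unreliable, so the roll rests mainly on the port positions and the tube edges.
- The side-view check of the bystanders showed many changed pixels and could not be used. I put that down to the arm being in the frame.

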